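# Load a culture dish into the reader with the lifter

## Task

If the white pot stands in front of the dish with the red gel, first set it aside, upright on the bench. Then take the green-handled lifter by its handle, slide its blade under that dish on the ribbed rack, carry it level and set it gently and centrally on the two ribs of the reader's open drawer. Draw the blade out, lay the lifter back flat on the blue mat and push the drawer fully shut by its orange plate, never touching the dishes with the gripper and leaving the yellow dish and everything else on the bench where it is.

Things in the scene. Friction and masses are not known exactly. Their poses are not given: they have to be found in the camera images.
- dish_center (a point): Red dish: closed clear dish with red gel, 90 mm diameter, 18 mm high, about 70 g, flat underside; this point is its centre, half-way up (9 mm above its underside), z up. It lies on the ribs of one of the rack's two lanes, up to 10 mm off the lane's centre along the lane and 5 mm across.
- dish2_center (a point): Yellow dish: the same size, yellow gel, in the rack's other lane (110 mm away); this point is its centre. Not to be disturbed.
- rack_top (a point): Fixed steel rack, 114 mm (its x) by 236 mm (its y); this point is its centre at the height of the rib tops, 18 mm above the bench. Its x axis runs along the lanes, from the open entry side (-x) to the back wall. Two lanes, at y = -55 and +55 mm, each with two ribs at 34 mm either side of its middle.
- rack: The same rack, point at the centre of its underside. Ribs 10 mm wide, 14 mm high, x = -50 to +50 mm, so the free lane between a pair is 58 mm wide, with its floor 14 mm below the rib tops (4 mm above the bench). Back wall 26 mm high, inner face at x = +51 mm.
- lifter_grip (a point): Dish lifter (about 150 g): flat steel blade with an upright square green post as handle. This point is on the post's axis, 62 mm above the blade's underside, a good height to grip; x axis along the blade to its tip, z up. Post 22 x 22 mm, 13 to 88 mm above the blade's underside. It starts flat on the blue mat.
- lifter_mid (a point): The same lifter: centre of its blade, 57 mm ahead of the post's axis, 1.5 mm above its underside. Blade 40 mm wide, 3 mm thick, from 11 mm behind the post's axis to 125 mm ahead of it. A cross strip (heel) stands 6 mm above the blade, 35 to 39 mm ahead of the post's axis; a dish centred 90 mm ahead of the post clears it.
- mat_top (a point): Fixed blue mat, 200 mm (its x) by 90 mm (its y), 3 mm thick; this point is the centre of its top face. The lifter lies on it and is to be laid back there.
- nest (a point): Place for the dish in the drawer: centre of its two ribs at their tops, 36 mm above the bench; it moves with the drawer. x axis points into the reader, along the lane. Ribs 10 mm wide, 14 mm high, x = -54 to +56 mm, at 34 mm either side of the middle (free lane 58 mm). Entry (-x) between two cheeks, x = -68 to -60 mm, 64 mm apart, rising 12 mm above the rib tops.
- push (a point): Centre of the front face of the drawer's orange push plate: 36 mm wide, 8 mm thick, 20 to 58 mm above the bench, standing 53 mm ahead of the drawer's front cheeks and 53 mm to the +y side of the lane's middle (121 mm ahead of the nest's centre). x axis points into the reader: push along +x.
- drawer (a joint): Opening of the reader's drawer in m: 0 fully shut against a stop, 0.15 fully open; starts 0.12 to 0.15 open, so that the whole nest is outside. Slides along the nest's x axis with about 1.5 N of friction and stays where it is left.
- reader: White dish reader, 240 mm wide, 240 mm deep, 160 mm high, fixed; this point is the bottom centre of its front face, x axis pointing into it. Its slot, 156 mm wide and up to 86 mm above the bench, takes the drawer with the dish.
- amber_jar_center (a point): Bystander: amber glass jar, 60 mm diameter, 110 mm high, point at half height.
- clear_bottle_center (a point): Bystander: clear bottle with blue cap, 68 mm diameter, 150 mm high, point at half height.
- beaker_center (a point): Bystander: glass beaker, 70 mm diameter, 90 mm high, point at half height.
- dish_stack_center (a point): Bystander: stack of four empty dishes, 90 mm diameter, 64 mm high, point at half height.
- timer_center (a point): Bystander: grey timer block, 50 x 75 mm, 22 mm high, point at half height.
- white_pot_center (a point): White pot with black cap, 56 mm diameter, 70 mm high, 0.2 kg, point at half height. It stands on the bench before the entry of the rack's lane at y = -55 mm, and blocks the lifter's way if the red dish lies in that lane.
Mind the look-alikes: they are no part of the job. What is shaped like the part that bears white_pot_center but purple is not meant.

How it is judged (in metres and radians):
On the way, in this order (a step that is already met when the one before it is completed fails the run):
1. the red dish is borne by the lifter, level, well above the rack (contact force between lifter and dish above 0.2 N and height (world z) of dish_center above 0.055 m and angle between dish_center's own z axis and vertical below 0.25 rad and contact force between dish and rack below 0.05 N), for 0.2 s.
2. the red dish rests on the ribs of the open drawer and the blade no longer touches it (horizontal distance between dish_center and nest below 0.015 m and z of dish_center in the frame of nest between 0.004 and 0.014 m and angle between dish_center's own z axis and vertical below 0.08 rad and contact force between lifter and dish below 0.02 N and value of joint drawer above 0.05 m), for 0.2 s.
3. the drawer is shut with the dish in it (horizontal distance between dish_center and nest below 0.015 m and z of dish_center in the frame of nest between 0.004 and 0.014 m and angle between dish_center's own z axis and vertical below 0.08 rad and value of joint drawer below 0.006 m), for 0.2 s.
At the end, for the whole second after the job is handed in: The red dish lies flat on the drawer's ribs, its centre within 15 mm of the nest's centre; the drawer is shut to within 6 mm; the lifter lies flat and at rest on the blue mat, the centre of its blade within 50 mm of the mat's centre; the white pot stands upright on the bench (all of step 3 and horizontal distance between lifter_mid and mat_top below 0.05 m and z of lifter_mid in the frame of mat_top below 0.006 m and angle between lifter_mid's own z axis and vertical below 0.08 rad and height (world z) of white_pot_center below 0.045 m and angle between white_pot_center's own z axis and vertical below 0.1 rad and linear speed of each of white_pot, lifter, dish below 0.02 m/s); the robot touches nothing.
It fails at once if the gripper or arm touches a dish (contact force between any of the fingers, the arm and dish above 0.3 N or contact force between any of the fingers, the arm and dish2 above 0.3 N).
It fails at once if the red dish or the white pot is tipped (more than 0.35 rad) (angle between any of dish_center, white_pot_center's own z axis and vertical above 0.35 rad).
It fails at once if the red dish is dropped into the drawer (impact over 15 N) (contact force between dish and reader above 15 N).
It fails at once if the yellow dish is shifted more than 15 mm (distance of dish2_center from where it was at the start of the episode above 0.015 m).
It fails at once if a bystander is moved more than 25 mm (distance of any of amber_jar_center, clear_bottle_center, beaker_center, dish_stack_center, timer_center from where it was at the start of the episode above 0.025 m).
It also fails if it takes over 72 s, if anything falls off the work surface, if the arm or the gripper's body presses on something with over 40 N, if the wrist force passes 120 N, or if a joint passes its speed limit or range.

## Robot

A 6-joint arm with a two-finger parallel gripper is mounted at the origin on the work surface. World frame = base frame: x ahead of the robot, y to its left, z up, the work surface at z = 0. Lengths are in mm, angles in rad, forces in N, time in s.
With the tool pointing down it reaches from about 250 to 850 mm from the base axis. Payload 12.5 kg.
Tool frame: the origin (TCP) lies at the very end of the fingers, on their centre line; the grasp point (between the pads) lies 19 mm behind it; z points along the fingers, y is the direction in which the jaws open and shut (so a half turn about z gives the same grasp; the last joint's range is limited). The gripper opens to 93 mm and grips with 3 to 60 N. Pads are 15 mm wide; open, the fingers measure 128 mm over their backs; the gripper's body (75 mm by 188 mm) begins 65 mm behind the grasp point.
Start: joints at [-1.27, 0.351, 1.652, -0, 1.139, -0.085], TCP at [206.983, -509.551, 218.633] pointing down, gripper open.
Joint ranges: [-2.75, 2.75], [-0.79, 2.1], [0.01, 2.65], [-1.57, 4.71], [0.07, 3.14], [-2.87, 2.87]. Speed limits (rad/s): [2.22, 2.22, 2.79, 3.14, 3.14, 3.14].

## Interface

Orientations are given as a unit quaternion [w, x, y, z].
In Python, from station import * gives the robot as it stands. The module is installed in compiled form; this text tells all that it offers.
- The arm moves only by the tool servo_tool, never from a script. Its argument "steps" is a list that holds one entry, the list of rows, each a list of 7 numbers: the turn, a rotation vector about the tool's x, y, z in rad, then the shift along the tool's x, y, z in cm, then the opening in per cent of the stroke, from 0 (shut) to 100 (fully open). A call has 1 to 10 rows; each row is the pose to reach, as a shift and turn from the pose measured when the call began, along the tool's axes at that moment; what a row does not reach only later rows make up. A row lasts 1/12 s, in which the tool goes at most 41.7 mm and 7.16 degrees, less where a joint would pass 70% of its speed; a pose out of reach is approached as far as the arm can. A call with a gripper value outside its range is refused whole. The fingers move at their own pace and stop on an object; "newtons" is the grip in N (left out, the last holds). Time passes only in rows, so rows that repeat a pose let the fingers close. It gives the time, the measured TCP pose, the force and the opening at its end, in the units of the state.
- get_obs(): the state, without advancing time (a new reading comes with each control period).
- camera(name): name is "side" or "top"; returns a dict with "image" (480x640x3 uint8, red, green, blue), "fov_y" (degrees; the focal length in pixels is half the picture's height over the tangent of half this angle, whatever the lens; pixels are square), "cx", "cy" (the principal point, pixels), "camera_from_world" (4x4, takes a point from world to camera coordinates). Camera axes: x right, y down, z forward; pixel columns grow to the right and rows downward; lengths in mm; the calibration is good to about 2 mm. A picture is of the moment at which its call begins. There is no depth.
- sign_off(): hands the job in, once; it reports no verdict.
The state is a dict: "t": time; "q": joint angles; "joint_vel": joint speeds; "joint_efforts": joint torques, N m; "ee_pos": TCP position; "tool_rot": TCP orientation; "ft_force": force on the tool from outside, world axes, zero at the start; "torque": the same for the moment, N m; "grip_width": finger opening in mm.
Only numpy, scipy, OpenCV 4.12 (cv2) and the standard library are available. Lean on these libraries where they do the work, as an engineer would, in place of code of your own. Each camera call takes 0.05 s, during which the arm holds its last target.

## Working session

There is one attempt and no reset: what is moved stays moved. The work goes in short steps, Python scripts to look and compute and a tool call to move; the robot and the scene stay as the last step left them, time stands still between calls to the robot, and variables do not carry over. Pictures are saved under pics/ and viewed, and the job is handed in when it is done.

Besides the shell and the picture viewer there is one more tool, called by a JSON object that holds its "op" and its "data", one argument or row to a line. servo_tool: Moves the arm, as the interface text tells. Its arguments: {"type":"object","properties":{"steps":{"type":"array","items":{"type":"array","items":{"type":"array","items":{"type":"number"}}}},"newtons":{"type":"number"}},"required":["steps"]}

```bash
mkdir -p pics
python3 - <<'E'
from station import *
import cv2,pickle
for n in("top","side"):
    c=camera(n);cv2.imwrite(f"pics/{n}0.png",c["image"][:,:,::-1]);pickle.dump(c,open(f"{n}0.pkl","wb"))
    print(n,c["fov_y"],c["cx"],c["cy"],c["camera_from_world"].round(3).tolist() if hasattr(c["camera_from_world"],'round') else c["camera_from_world"])
o=get_obs();print(o)
E
```

```text
top 57.069572695793696 319.7646102342056 235.65555272532933 [[0.029, -0.999, -0.02, -29.604], [-0.982, -0.025, -0.188, 570.453], [0.187, 0.025, -0.982, 940.09], [0.0, 0.0, 0.0, 1.0]]
side 57.996953039726904 314.22735851252423 242.06370340728378 [[0.99, -0.14, 0.013, -548.257], [-0.075, -0.601, -0.796, 93.676], [0.12, 0.787, -0.605, 871.856], [0.0, 0.0, 0.0, 1.0]]
{'t': 0.1, 'q': array([-1.26963096e+00,  3.51210719e-01,  1.65233814e+00, -1.54203436e-05,
        1.13908312e+00, -8.46158735e-02]), 'joint_vel': array([ 1.24450363e-05, -2.80168695e-04, -2.25106400e-03, -2.47437547e-03,
        1.23616086e-03,  2.44509311e-04]), 'joint_efforts': array([ 6.41515508e-04, -4.98025060e+01, -2.85704684e+01,  7.00550876e-02,
        2.39083538e-02, -2.79762492e-05]), 'ee_pos': array([ 206.87914838, -509.28770768,  218.14806614]), 'tool_rot': array([-5.15866416e-04,  9.81453462e-01,  1.91699847e-01, -6.31169334e-05]), 'ft_force': array([0.27977625, 0.29350814, 0.78761863]), 'torque': array([-0.05969476,  0.00171519, -0.04122829]), 'grip_width': 92.78449301442967}
```

View pics/top0.png

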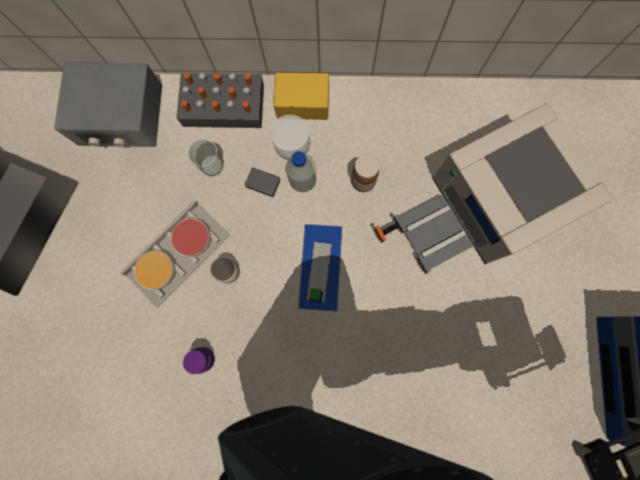

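View pics/side0.png

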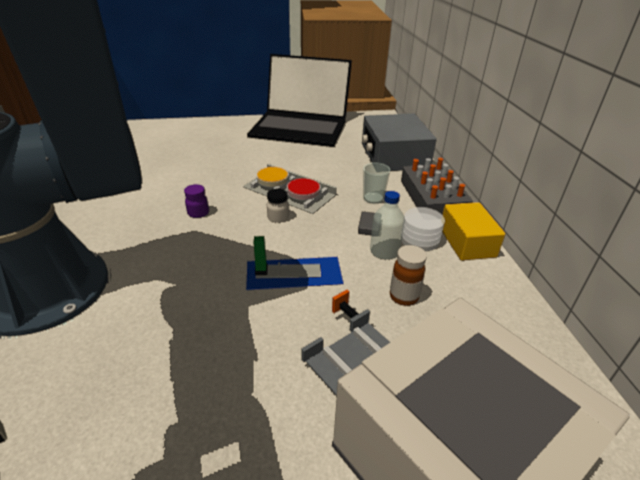

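```bash
cat > h.py <<'E'
import numpy as np,cv2,pickle
def K(c):
    f=240/np.tan(np.radians(c["fov_y"]/2)); return f,c["cx"],c["cy"]
def ray(c,u,v):
    f,cx,cy=K(c);T=np.array(c["camera_from_world"]);R=T[:3,:3];o=-R.T@T[:3,3]
    d=R.T@np.array([(u-cx)/f,(v-cy)/f,1]);return o,d
def plane(c,u,v,z):
    o,d=ray(c,u,v);return (o+d*(z-o[2])/d[2])
def proj(c,p):
    f,cx,cy=K(c);T=np.array(c["camera_from_world"]);q=T[:3,:3]@np.array(p,float)+T[:3,3]
    return np.array([f*q[0]/q[2]+cx,f*q[1]/q[2]+cy])
def tri(c1,a,c2,b):
    o1,d1=ray(c1,*a);o2,d2=ray(c2,*b);d1/=np.linalg.norm(d1);d2/=np.linalg.norm(d2)
    s=np.linalg.lstsq(np.stack([d1,-d2],1),o2-o1,rcond=None)[0]
    p,q=o1+s[0]*d1,o2+s[1]*d2;return (p+q)/2,np.linalg.norm(p-q)
def crop(c,u0,v0,u1,v1,k,name):
    im=c["image"][v0:v1,u0:u1,::-1];im=cv2.resize(im,None,fx=k,fy=k,interpolation=cv2.INTER_CUBIC);cv2.imwrite(name,im)
E
python3 - <<'E'
from h import *
t=pickle.load(open("top0.pkl","rb"));s=pickle.load(open("side0.pkl","rb"))
crop(t,110,190,260,310,5,"pics/c_rack.png")
crop(t,280,90,520,280,3,"pics/c_read.png")
crop(t,285,215,360,320,5,"pics/c_mat.png")
crop(s,230,150,350,230,6,"pics/c_srack.png")
crop(s,230,220,430,400,4,"pics/c_sread.png")
E
```

```text
(no output)
```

View pics/c_rack.png

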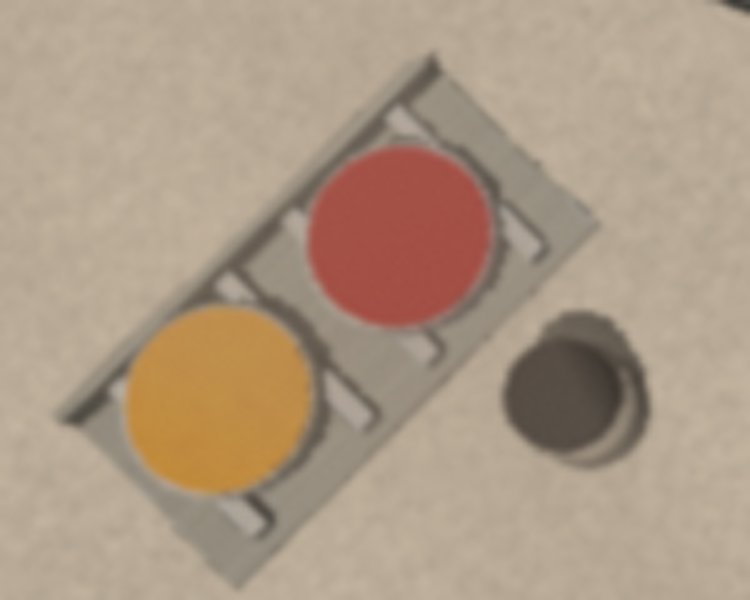

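View pics/c_read.png

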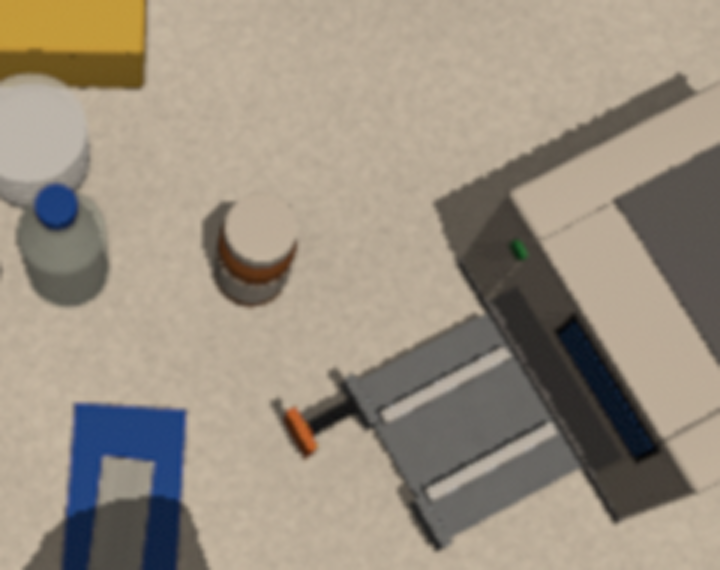

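View pics/c_mat.png

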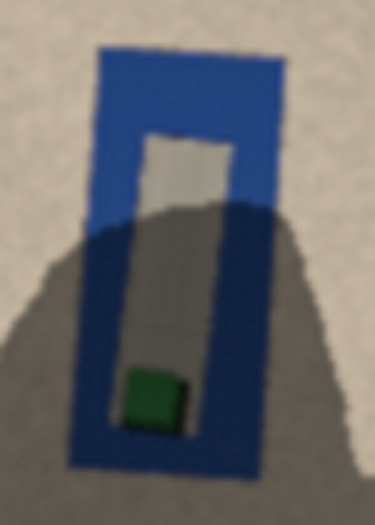

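View pics/c_srack.png

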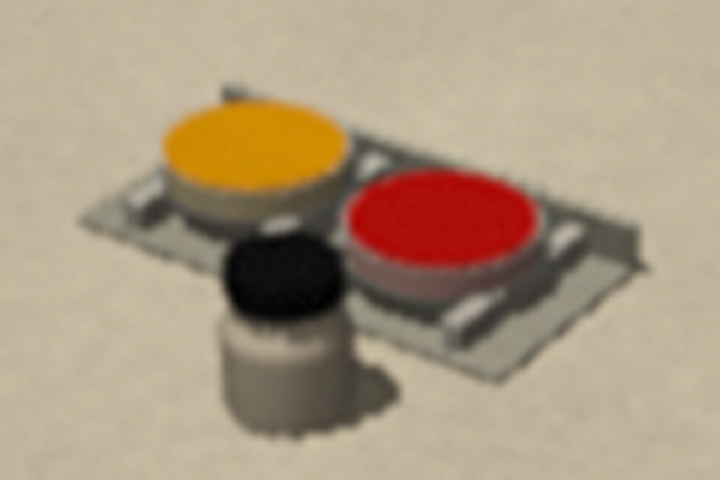

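View pics/c_sread.png

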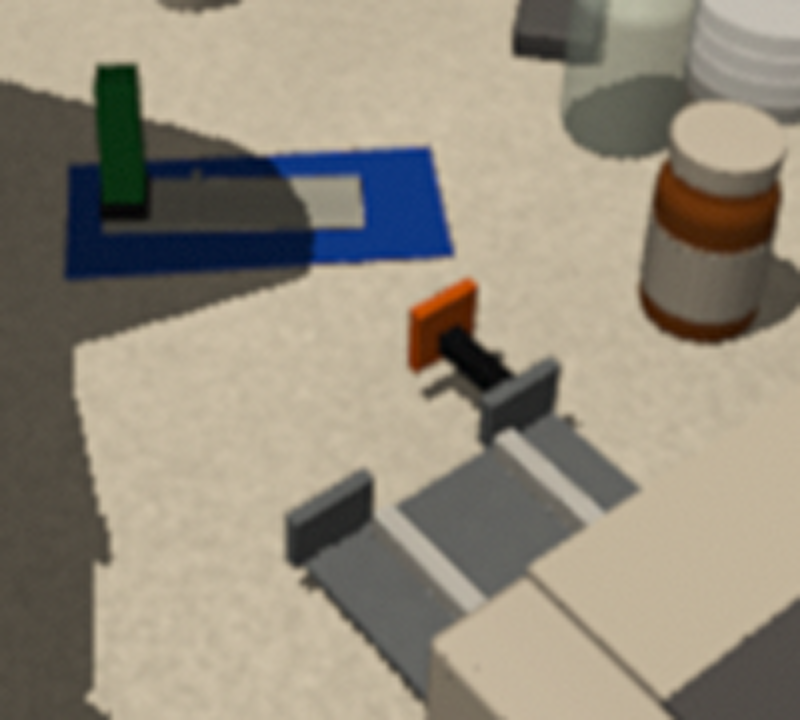

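Run:
```python
from h import *
np.set_printoptions(precision=1,suppress=True)
t=pickle.load(open("top0.pkl","rb"));s=pickle.load(open("side0.pkl","rb"))
def mask(c,lo,hi,box):
    hsv=cv2.cvtColor(c["image"],cv2.COLOR_RGB2HSV);m=cv2.inRange(hsv,np.array(lo),np.array(hi));z=np.zeros_like(m);u0,v0,u1,v1=box;z[v0:v1,u0:u1]=m[v0:v1,u0:u1];return z
def ell(m):
    cs,_=cv2.findContours(m,cv2.RETR_EXTERNAL,cv2.CHAIN_APPROX_NONE);c=max(cs,key=cv2.contourArea);M=cv2.moments(c);return (M["m10"]/M["m00"],M["m01"]/M["m00"]),cv2.contourArea(c),c
for n,lo,hi in(("red",(0,110,60),(7,255,255)),("red2",(170,110,60),(180,255,255)),("yel",(10,150,60),(25,255,255))):
    try:
        a,A,c=ell(mask(t,lo,hi,(110,190,260,310)));b,B,c2=ell(mask(s,lo,hi,(240,150,350,230)))
        p,e=tri(t,a,s,b);print(n,np.array(a),A,np.array(b),B,p,e)
    except ValueError: print(n,"none")
T=lambda o,k,pts,z:[plane(t,o[0]+x/k,o[1]+y/k,z) for x,y in pts]
print("rack floor corners R,B",np.array(T((110,190),5,[(598,223),(238,588)],4)))
print("wall top outer",np.array(T((110,190),5,[(433,52),(58,416)],26)))
R=np.array(T((110,190),5,[(403,108),(535,250),(290,215),(430,352),(232,278),(365,420),(118,388),(258,525)],18));print("ribs",R)
for i in range(0,8,2): d=R[i]-R[i+1];print(np.degrees(np.arctan2(d[1],d[0])),np.hypot(*d[:2]))
print("mat",np.array(T((285,215),5,[(100,47),(285,58),(260,480),(68,466)],3)))
print("blade",np.array(T((285,215),5,[(147,135),(233,145),(197,437),(110,425)],6)))
print("post top",np.array(T((285,215),5,[(155,400)],91)))
N=np.array(T((280,90),3,[(383,415),(510,352),(428,495),(555,428)],36));print("nest ribs",N)
for i in(0,2): d=N[i+1]-N[i];print(np.degrees(np.arctan2(d[1],d[0])),np.hypot(*d[:2]))
g,_=tri(t,(280+383/3,90+415/3),s,(230+503/4,220+436/4));print("rib1 front tri",g,_)
g,_=tri(t,(280+428/3,90+495/3),s,(230+380/4,220+510/4));print("rib2 front tri",g,_)
# orange plate
print("orange top edge z58",np.array(T((280,90),3,[(287,410),(306,447)],58)))
mo=mask(t,(3,150,80),(14,255,255),(370,215,400,245));print(ell(mo)[:2],ell(mo)[2].reshape(-1,2).tolist())
# pot
cap,A,_=ell(cv2.inRange(t["image"][:, :, 0],0,105)&mask(t,(0,0,0),(180,255,115),(205,250,240,280)));print("cap",cap,A,plane(t,*cap,70))
print("cap manual",plane(t,110+562/5,190+395/5,70))
print("cap tri",tri(t,(110+562/5,190+395/5),s,(230+285/6,150+262/6)))
for n,u,v,z in(("amber",280+260/3,90+232/3,110),("bottle",298,158,150),("stack",290,137,64),("timer",262,182,22),("beaker",209,158,90),("purple",198,361,70)):print(n,plane(t,u,v,z))
# reader
print("slot front line z160 top edge",np.array(T((280,90),3,[(512,190),(693,493)],160)),np.array(T((280,90),3,[(460,262),(617,520)],0)))
```

```text
red [189.3 236.9] 948.5 [303.1 186.1] 409.5 [564.5 287.7  33.6] 0.09639627620886904
red2 none
yel [153. 270.] 908.0 [271.8 174. ] 325.5 [486.2 364.9  32.9] 0.8857152395094354
rack floor corners R,B [[577.7 201.5   4. ]
 [401.9 357.    4. ]]
wall top outer [[653.9 280.3  26. ]
 [477.  439.6  26. ]]
ribs [[628.3 294.9  18. ]
 [561.5 227.   18. ]
 [575.3 344.   18. ]
 [512.2 272.5  18. ]
 [544.6 368.6  18. ]
 [479.8 300.1  18. ]
 [491.5 416.8  18. ]
 [430.3 345.2  18. ]]
45.48466166946421 95.268149628909
48.603373905327345 95.42238561083212
46.5942122553393 94.28545875593375
49.476063632016064 94.16659729316353
mat [[607.1  23.1   3. ]
 [603.9 -65.1   3. ]
 [406.  -57.5   3. ]
 [409.8  30.9   3. ]]
blade [[564.6  -0.8   6. ]
 [560.9 -41.4   6. ]
 [424.5 -28.1   6. ]
 [428.9  12.    6. ]]
post top [[436.2 -10.9  91. ]]
nest ribs [[ 596.6 -214.6   36. ]
 [ 648.5 -312.2   36. ]
 [ 535.7 -247.9   36. ]
 [ 589.7 -344.7   36. ]]
-62.00797268665988 110.61683399864404
-60.871390376042605 110.84201101031609
rib1 front tri [ 596.4 -214.9   34.1] 1.1074683170429718
rib2 front tri [ 536.1 -248.2   
[... 252 characters left out ...]
[380, 236], [380, 237], [381, 238], [382, 239], [382, 240], [383, 240], [384, 239], [384, 238], [384, 237], [383, 236], [383, 235], [383, 234], [383, 233], [382, 232], [382, 231], [381, 230], [380, 229], [379, 228], [378, 227], [377, 227]]
cap (224.18800588668137, 267.1221486387049) 453.0 [492.4 193.   70. ]
cap manual [488.2 196.7  70. ]
cap tri (array([489.8, 196.9,  69.3]), np.float64(3.125517081984967))
amber [ 714.6 -113.5  110. ]
bottle [717.7  33.9 150. ]
stack [801.4  61.7  64. ]
timer [704.  128.3  22. ]
beaker [736.1 239.9  90. ]
purple [292.2 234.7  70. ]
slot front line z160 top edge [[ 730.8 -282.5  160. ]
 [ 522.7 -395.3  160. ]] [[ 732.1 -283.9    0. ]
 [ 525.4 -401.2    0. ]]
```

```bash
cat > d.py <<'E'
# usage: d.py x y z yaw_of_tool_x_deg  -> delta in tool axes
import sys,numpy as np
from scipy.spatial.transform import Rotation as R
from station import *
def cur():
    o=get_obs();q=o["tool_rot"];return o,np.array(o["ee_pos"]),R.from_quat([q[1],q[2],q[3],q[0]])
if __name__=="__main__":
    np.set_printoptions(precision=4,suppress=True)
    o,p,r=cur();print("t",round(o["t"],2),"p",p,"yaw",np.degrees(np.arctan2(*r.as_matrix()[1::-1,0])).round(2),"z",r.as_matrix()[:,2],"F",o["ft_force"],"w",round(o["grip_width"],1),"q6",o["q"][5].round(2))
    a=list(map(float,sys.argv[1:]))
    for i in range(0,len(a),4):
        x,y,z,w=a[i:i+4];T=R.from_euler("z",w,degrees=True)*R.from_euler("x",180,degrees=True)
        print("rot",(r.inv()*T).as_rotvec(),"cm",r.inv().apply(np.array([x,y,z])-p)/10)
E
python3 d.py 489.5 196.5 160 48.2
```

```text
t 0.1 p [ 206.8791 -509.2877  218.1481] yaw 22.1 z [-0.0003  0.001  -1.    ] F [0.2798 0.2935 0.7876] w 92.8 q6 -0.08
rot [-0.001  -0.0003 -0.4555] cm [ 52.7425 -54.7506   5.8755]
```

Run:
```python
from h import *
import cv2
t=pickle.load(open("top0.pkl","rb"));s=pickle.load(open("side0.pkl","rb"))
im=t["image"][:,:,::-1].copy()
im=cv2.resize(im[180:320,100:260],None,fx=5,fy=4.28)
np.set_printoptions(precision=1,suppress=True)
ex=np.array([.6665,.7455]);ey=np.array([-.7455,.6665]);c=np.array([528.3,322.4])
def put(cc,box,k,pts,name,r=2):
    u0,v0,u1,v1=box;im=cv2.resize(cc["image"][v0:v1,u0:u1,::-1],None,fx=k,fy=k,interpolation=cv2.INTER_CUBIC)
    for p in pts:
        a=(proj(cc,p)-[u0,v0])*k+k/2;cv2.circle(im,tuple(int(x) for x in a),r,(255,0,255),-1)
    cv2.imwrite(name,im)
P=[]
for y in(-89,-21,21,89):
    for x in(-50,50): P.append([*(c+x*ex+y*ey),18])
for a in np.linspace(0,6.28,24): P.append([564.7+45*np.cos(a),287.6+45*np.sin(a),36]);P.append([489.5+28*np.cos(a),196.5+28*np.sin(a),0])
for x,y in((-57,-118),(-57,118)):P.append([*(c+x*ex+y*ey),4])
n=np.array([592.1,-279.]);w=np.radians(-61.4);nx=np.array([np.cos(w),np.sin(w)]);ny=np.array([-nx[1],nx[0]])
Q=[[*(n+x*nx+y*ny),36] for x in(-54,56) for y in(-34,34)]+[[*(n-121*nx+(53+s)*ny),58] for s in(-18,18)]+[[*n,36]]
put(t,(110,190,260,310),5,P,"pics/v1.png");put(s,(230,150,350,230),6,P,"pics/v2.png")
put(t,(360,170,520,290),5,Q,"pics/v3.png");put(s,(290,280,400,400),5,Q,"pics/v4.png")
```

```text
(no output)
```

View pics/v1.png

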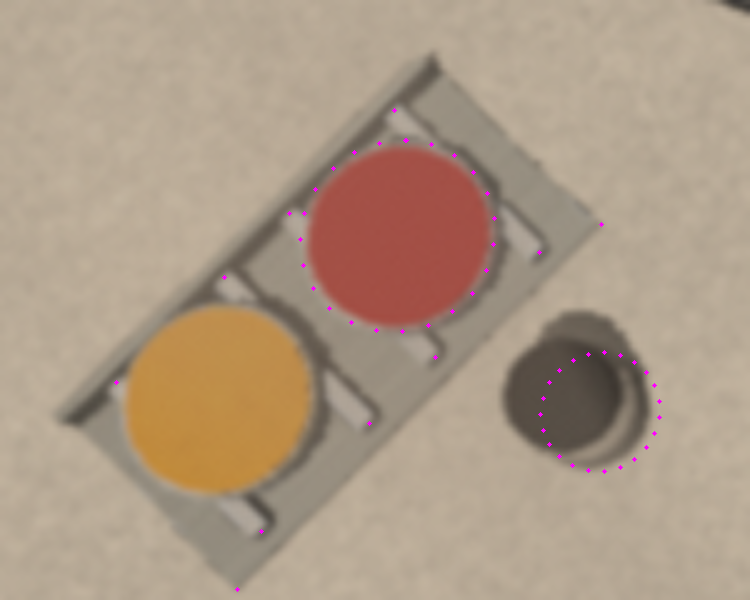

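View pics/v2.png

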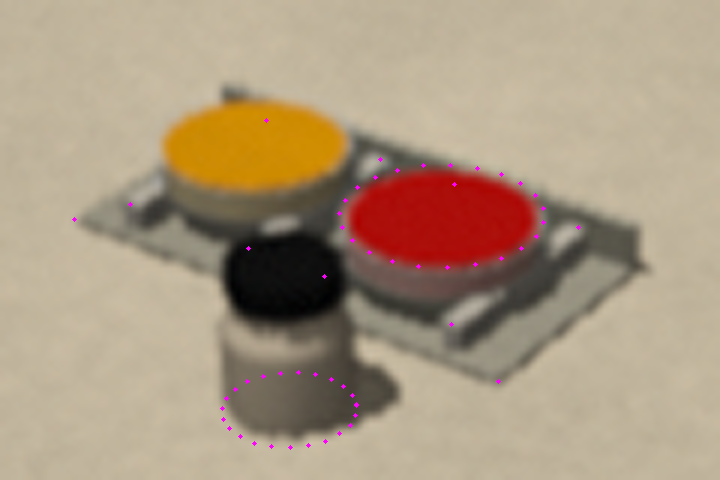

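View pics/v3.png

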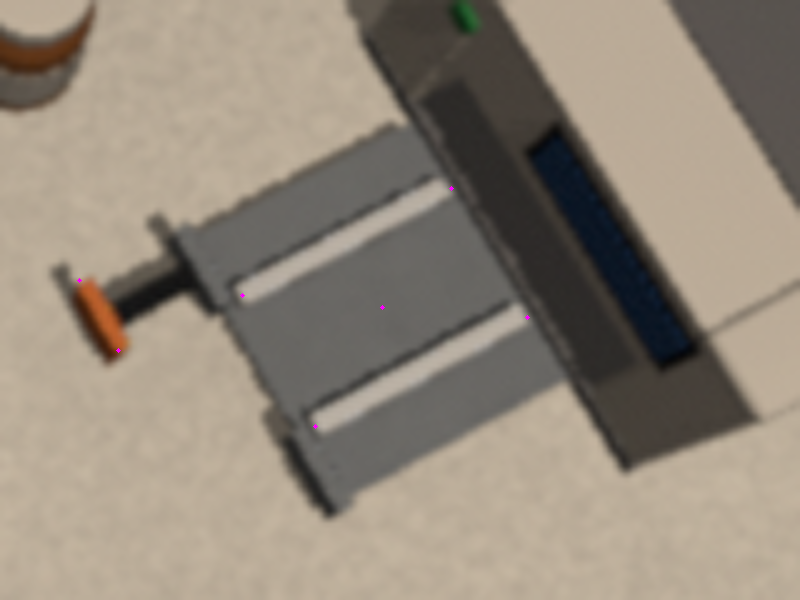

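View pics/v4.png

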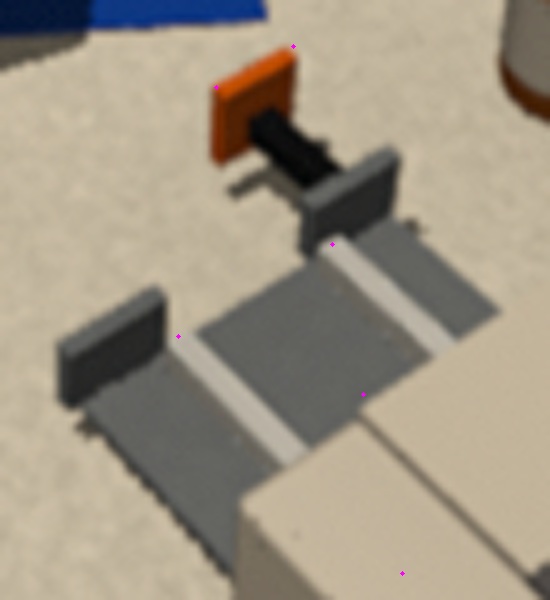

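Candidates: pot to move is the white one with black cap at top-view (223,267); the purple one at (198,361) is the look-alike. The red dish is at (190,237), the yellow one at (154,270). The only green post is at (315,295). The overlays agree to about 2 mm, and the pot stands 120 mm ahead of the red lane's centre, so it blocks the way.

{"op": "servo_tool", "data": {
  "steps": [
    [[0,0,-0.4555,52.7,-54.8,5.8,100],[0,0,-0.4555,52.7,-54.8,5.8,100],[0,0,-0.4555,52.7,-54.8,5.8,100],[0,0,-0.4555,52.7,-54.8,5.8,100],[0,0,-0.4555,52.7,-54.8,5.8,100],[0,0,-0.4555,52.7,-54.8,5.8,100],[0,0,-0.4555,52.7,-54.8,5.8,100],[0,0,-0.4555,52.7,-54.8,5.8,100],[0,0,-0.4555,52.7,-54.8,5.8,100],[0,0,-0.4555,52.7,-54.8,5.8,100]]
  ]
}}

```text
t: 0.93
ee_pos: [361.1, -121.7, 186.9]
tool_rot: [-0.0, 0.913, 0.408, 0.0]
ft_force: [0.4, -0.7, -1.0]
grip_width: 92.8
```

```bash
python3 d.py 489.5 197 160 48.2
```

```text
t 0.93 p [ 361.1059 -121.7318  186.9426] yaw 48.18 z [-0.0001  0.0009 -1.    ] F [ 0.3808 -0.6717 -0.9602] w 92.8 q6 0.28
rot [-0.0006 -0.0006 -0.0003] cm [ 32.3136 -11.6807   2.7206]
```

{"op": "servo_tool", "data": {
  "steps": [
    [[0,0,0,32.3,-11.7,2.7,100],[0,0,0,32.3,-11.7,2.7,100],[0,0,0,32.3,-11.7,2.7,100],[0,0,0,32.3,-11.7,2.7,100],[0,0,0,32.3,-11.7,2.7,100],[0,0,0,32.3,-11.7,2.7,100],[0,0,0,32.3,-11.7,2.7,100],[0,0,0,32.3,-11.7,2.7,100],[0,0,0,32.3,-11.7,2.7,100],[0,0,0,32.3,-11.7,2.7,100]]
  ]
}}

```text
t: 1.77
ee_pos: [489.6, 199.4, 159.5]
tool_rot: [-0.001, 0.912, 0.41, -0.0]
ft_force: [0.5, -0.5, 0.6]
grip_width: 92.6
```

```bash
python3 d.py 489.5 197 20 48.2
```

```text
t 1.77 p [489.5745 199.3795 159.4614] yaw 48.36 z [-0.0007  0.0009 -1.    ] F [ 0.4867 -0.4615  0.5679] w 92.6 q6 1.02
rot [-0.0011 -0.0002  0.0027] cm [-0.186   0.1676 13.9459]
```

{"op": "servo_tool", "data": {
  "steps": [
    [[0,0,0,-0.2,0.2,4,100],[0,0,0,-0.2,0.2,8,100],[0,0,0,-0.2,0.2,11,100],[0,0,0,-0.2,0.2,13,100],[0,0,0,-0.2,0.2,13.9,100],[0,0,0,-0.2,0.2,13.9,100],[0,0,0,-0.2,0.2,13.9,0],[0,0,0,-0.2,0.2,13.9,0],[0,0,0,-0.2,0.2,13.9,0],[0,0,0,-0.2,0.2,13.9,0]]
  ],
  "newtons": 15
}}

```text
t: 2.6
ee_pos: [490.2, 196.8, 21.6]
tool_rot: [-0.0, 0.912, 0.41, 0.001]
ft_force: [-0.2, -0.4, 0.2]
grip_width: 70.9
```

```bash
python3 d.py 415 228 40 48.2 415 228 21 48.2
```

```text
t 2.6 p [490.2287 196.7685  21.5753] yaw 48.36 z [ 0.0011  0.0014 -1.    ] F [-0.1665 -0.3647  0.2037] w 70.9 q6 1.02
rot [-0.0001 -0.0018  0.0027] cm [-2.6617 -7.6973 -1.8464]
rot [-0.0001 -0.0018  0.0027] cm [-2.6651 -7.6971  0.0536]
```

{"op": "servo_tool", "data": {
  "steps": [
    [[0,0,0,0,0,0,0],[0,0,0,0,0,0,0],[0,0,0,0,0,0,0],[0,0,0,0,0,0,0],[0,0,0,0,0,0,0],[0,0,0,0,0,0,0],[0,0,0,0,0,0,0],[0,0,0,0,0,0,0]]
  ]
}}

```text
t: 3.27
ee_pos: [490.4, 197.0, 22.1]
tool_rot: [-0.0, 0.912, 0.41, 0.001]
ft_force: [-2.6, 0.3, 7.2]
grip_width: 55.9
```

```bash
python3 d.py 415 228 40 48.2
```

```text
t 3.27 p [490.4121 196.9718  22.1451] yaw 48.36 z [ 0.0016  0.0017 -1.    ] F [-2.6292  0.3035  7.2445] w 55.9 q6 1.02
rot [ 0.0001 -0.0024  0.0028] cm [-2.6873 -7.6974 -1.7925]
```

Gripped at 55.9 mm. Lift, carry aside, lower, release.

{"op": "servo_tool", "data": {
  "steps": [
    [[0,0,0,0,0,-0.8,0],[0,0,0,0,0,-1.8,0],[0,0,0,-0.4,-1.2,-1.8,0],[0,0,0,-1.0,-2.8,-1.8,0],[0,0,0,-1.6,-4.6,-1.8,0],[0,0,0,-2.2,-6.2,-1.8,0],[0,0,0,-2.6,-7.4,-1.8,0],[0,0,0,-2.7,-7.7,-1.8,0],[0,0,0,-2.7,-7.7,-1.8,0],[0,0,0,-2.7,-7.7,-1.4,0]]
  ]
}}

```text
t: 4.1
ee_pos: [415.8, 228.2, 36.6]
tool_rot: [-0.0, 0.912, 0.41, 0.002]
ft_force: [0.5, 0.0, -1.9]
grip_width: 56.0
```

```bash
python3 d.py 415 228 21.9 48.2
```

```text
t 4.1 p [415.7996 228.2499  36.6384] yaw 48.38 z [ 0.0034  0.0024 -1.    ] F [ 0.4641  0.0138 -1.8686] w 56.0 q6 1.13
rot [ 0.001  -0.0041  0.0031] cm [-0.0778 -0.0446  1.4735]
```

{"op": "servo_tool", "data": {
  "steps": [
    [[0,0,0,0,0,0.5,0],[0,0,0,0,0,1.0,0],[0,0,0,0,0,1.4,0],[0,0,0,0,0,1.4,0],[0,0,0,0,0,1.4,90],[0,0,0,0,0,1.4,90],[0,0,0,0,0,1.4,90],[0,0,0,0,0,1.4,90],[0,0,0,0,0,1.4,90],[0,0,0,0,0,1.4,90]]
  ]
}}

```text
t: 4.93
ee_pos: [415.9, 228.3, 22.8]
tool_rot: [-0.0, 0.912, 0.41, 0.002]
ft_force: [-0.1, -0.7, 1.0]
grip_width: 83.4
```

```bash
python3 d.py 437 -10 150 -5.5
```

```text
t 4.93 p [415.9271 228.3256  22.7522] yaw 48.38 z [ 0.0037  0.0025 -1.    ] F [-0.0709 -0.6559  1.0135] w 83.4 q6 1.13
rot [-0.001  -0.0045  0.9404] cm [-16.3621  17.4181 -12.7768]
```

{"op": "servo_tool", "data": {
  "steps": [
    [[0,0,0,0,0,-4,95],[0,0,0,0,0,-8,95],[0,0,0,0,0,-11,80],[0,0,0.12,-3,3,-12.7,60],[0,0,0.24,-6,6,-12.7,60],[0,0,0.36,-9,9,-12.7,60],[0,0,0.48,-12,12,-12.7,60],[0,0,0.6,-15,15,-12.7,60],[0,0,0.72,-16.4,17.4,-12.7,60],[0,0,0.84,-16.4,17.4,-12.7,60]]
  ]
}}

```text
t: 5.77
ee_pos: [437.7, -14.7, 149.6]
tool_rot: [-0.001, 1.0, -0.003, 0.003]
ft_force: [0.1, 0.6, -0.4]
grip_width: 55.8
```

```bash
python3 - <<'E'
from station import *
from h import *
for n in("top","side"):
    c=camera(n);pickle.dump(c,open(n+"1.pkl","wb"))
    cv2.imwrite(f"pics/{n}1.png",c["image"][:,:,::-1])
E
python3 d.py 437 -10 150 -5.5 437 -10 46 -5.5
```

```text
t 5.87 p [436.6375 -11.2682 149.2599] yaw -0.03 z [ 0.0038  0.0025 -1.    ] F [ 0.0749 -0.0644  0.2329] w 55.6 q6 1.43
rot [-0.0027 -0.0036  0.0955] cm [ 0.0365 -0.127  -0.0736]
rot [-0.0027 -0.0036  0.0955] cm [-0.0025 -0.1011 10.3263]
```

View pics/side1.png

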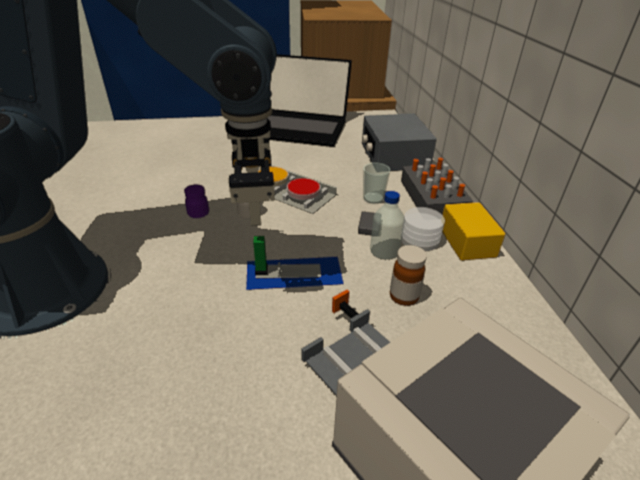

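View pics/top1.png

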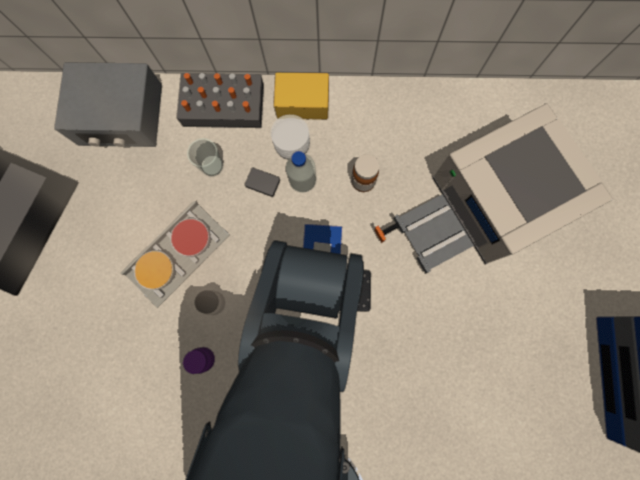

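The pot stands upright aside at top-view (207,302). The fingers hang above the green post. I check the post's position across views before descending.

Run:
```python
from h import *
t=pickle.load(open("top0.pkl","rb"));s=pickle.load(open("side0.pkl","rb"));s1=pickle.load(open("side1.pkl","rb"))
print(proj(s1,[436.6,-11.3,149.3]))
print(tri(t,(285+155/5,215+400/5),s,(230+117/4,220+72/4)))
print(proj(s,[437,-10,91])*1, proj(s,[437,-10,16]),proj(s,[441,-10,91]),proj(s,[437,-6,91]))
print([plane(s,230+x/4,220+y/4,6) for x,y in((362,176),(365,229),(103,234))])
crop(s1,210,160,330,300,5,"pics/c_post.png")
```

```text
[255.18965294 215.33164079]
(array([438.43604065, -10.8548646 ,  94.47792579]), np.float64(4.849059967166711))
[257.40278691 239.37798318] [259.77557964 268.0162092 ] [259.4242915  239.22945761] [257.32827302 238.18343305]
[array([567.20751102,  -1.33654786,   6.        ]), array([562.27169089, -43.74131872,   6.        ]), array([427.24522278, -30.49783482,   6.        ])]
```

View pics/c_post.png

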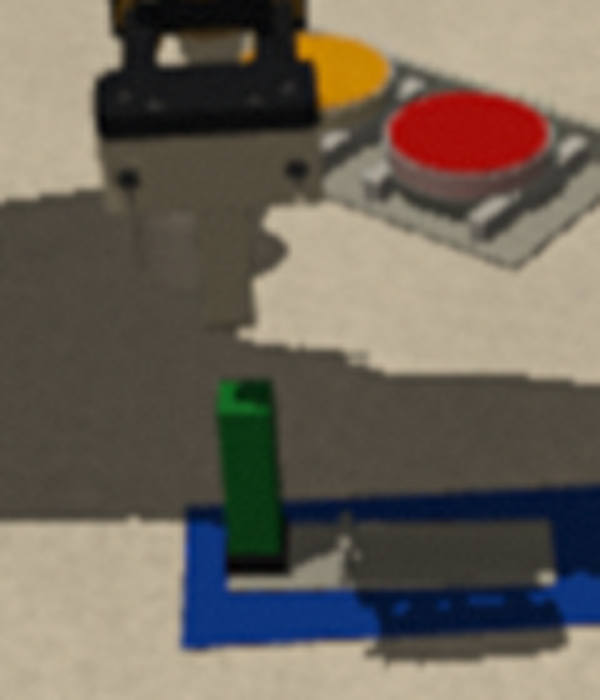

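```bash
python3 d.py 438.5 -10.5 46 -5.5
```

```text
t 5.87 p [436.6375 -11.2682 149.2599] yaw -0.03 z [ 0.0038  0.0025 -1.    ] F [ 0.0749 -0.0644  0.2329] w 55.6 q6 1.43
rot [-0.0027 -0.0036  0.0955] cm [ 0.1475 -0.0511 10.3268]
```

{"op": "servo_tool", "data": {
  "steps": [
    [[-0.003,-0.004,0.0955,0.15,-0.05,0,60],[-0.003,-0.004,0.0955,0.15,-0.05,2,60],[-0.003,-0.004,0.0955,0.15,-0.05,5,60],[-0.003,-0.004,0.0955,0.15,-0.05,7.5,60],[-0.003,-0.004,0.0955,0.15,-0.05,9.5,60],[-0.003,-0.004,0.0955,0.15,-0.05,10.3,60],[-0.003,-0.004,0.0955,0.15,-0.05,10.3,60],[-0.003,-0.004,0.0955,0.15,-0.05,10.3,0],[-0.003,-0.004,0.0955,0.15,-0.05,10.3,0],[-0.003,-0.004,0.0955,0.15,-0.05,10.3,0]]
  ],
  "newtons": 40
}}

```text
t: 6.7
ee_pos: [439.2, -10.4, 47.4]
tool_rot: [0.0, 0.999, -0.047, 0.001]
ft_force: [0.3, 0.1, -0.4]
grip_width: 40.3
```

{"op": "servo_tool", "data": {
  "steps": [
    [[0,0,0,0,0,0,0],[0,0,0,0,0,0,0],[0,0,0,0,0,0,0],[0,0,0,0,0,0,0],[0,0,0,0,0,0,0],[0,0,0,0,0,0,0],[0,0,0,0,0,0,0]]
  ]
}}

```text
t: 7.28
ee_pos: [439.5, -10.4, 47.8]
tool_rot: [0.0, 0.999, -0.047, 0.001]
ft_force: [0.1, 1.1, 7.2]
grip_width: 21.4
```

```bash
python3 d.py 438.5 -10.5 100 -5.5
```

```text
t 7.28 p [439.4787 -10.4247  47.7997] yaw -5.44 z [ 0.0022 -0.0005 -1.    ] F [0.1289 1.1189 7.1712] w 21.4 q6 1.54
rot [ 0.0003 -0.0022  0.001 ] cm [-0.0852  0.0185 -5.2202]
```

{"op": "servo_tool", "data": {
  "steps": [
    [[0,0,0,0,0,-0.5,0],[0,0,0,0,0,-1.5,0],[0,0,0,0,0,-3,0],[0,0,0,0,0,-4.5,0],[0,0,0,0,0,-5,0],[0,0,0,0,0,-5,0]]
  ],
  "newtons": 60
}}

```text
t: 7.78
ee_pos: [440.1, -10.5, 99.2]
tool_rot: [0.0, 0.999, -0.047, 0.002]
ft_force: [0.2, 0.1, -2.1]
grip_width: 22.0
```

```bash
python3 - <<'E'
from station import *
from h import *
c=camera("side");crop(c,220,180,360,300,5,"pics/lift.png")
E
python3 d.py 430.5 134.9 70 48.2
```

```text
t 7.83 p [439.5854 -10.4431  98.2739] yaw -5.44 z [ 0.0034 -0.0007 -1.    ] F [-0.7288  0.1185 -0.3542] w 22.1 q6 1.54
rot [ 0.002  -0.003  -0.9362] cm [ -2.2917 -14.3839   2.8135]
```

View pics/lift.png

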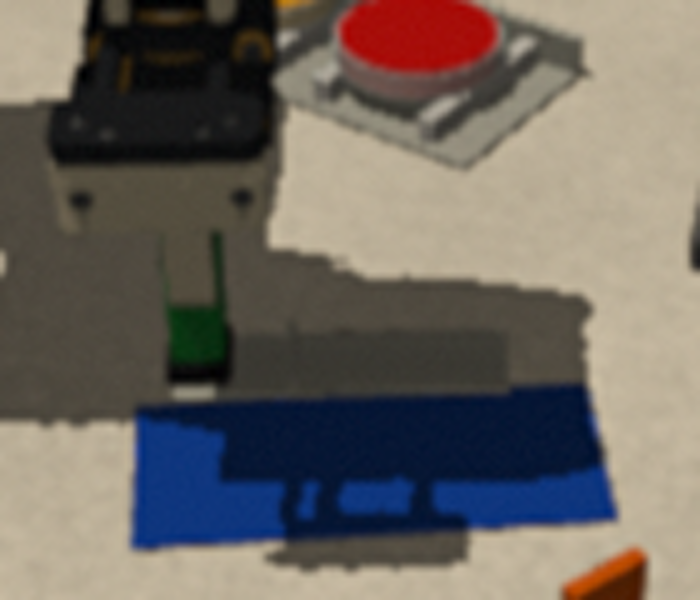

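Lifter held and level (blade at px ~(230..505, 360) in the crop, parallel to the mat).

{"op": "servo_tool", "data": {
  "steps": [
    [[0,-0.003,-0.08,-0.2,-1.2,0.2,0],[0,-0.003,-0.18,-0.4,-2.6,0.5,0],[0,-0.003,-0.28,-0.7,-4.2,0.8,0],[0,-0.003,-0.38,-0.9,-5.8,1.1,0],[0,-0.003,-0.48,-1.2,-7.4,1.4,0],[0,-0.003,-0.58,-1.4,-9,1.7,0],[0,-0.003,-0.68,-1.7,-10.6,2,0],[0,-0.003,-0.78,-1.9,-12,2.3,0],[0,-0.003,-0.86,-2.1,-13.4,2.6,0],[0,-0.003,-0.936,-2.3,-14.4,2.8,0]]
  ]
}}

```text
t: 8.67
ee_pos: [429.7, 135.9, 69.1]
tool_rot: [0.001, 0.912, 0.41, -0.001]
ft_force: [0.6, -0.5, -1.1]
grip_width: 21.8
```

{"op": "servo_tool", "data": {
  "steps": [
    [[0,0,0,0,0,0,0],[0,0,0,0,0,0,0],[0,0,0,0,0,0,0]]
  ]
}}

```text
t: 8.92
ee_pos: [429.5, 135.5, 68.7]
tool_rot: [0.001, 0.912, 0.409, -0.001]
ft_force: [0.5, 0.3, -0.7]
grip_width: 21.8
```

```bash
python3 - <<'E'
from station import *
from h import *
for n in("top","side"):
    c=camera(n);pickle.dump(c,open(n+"2.pkl","wb"))
crop(c,220,140,360,260,5,"pics/pre_s.png")
c=pickle.load(open("top2.pkl","rb"));crop(c,110,180,270,330,4,"pics/pre_t.png")
E
python3 d.py 430.5 134.9 53.3 48.2
```

```text
t 9.02 p [429.7902 135.3527  69.0017] yaw 48.32 z [-0.001  -0.0022 -1.    ] F [-0.0868 -0.7165 -2.0254] w 21.6 q6 0.93
rot [0.0007 0.0023 0.0021] cm [0.0169 0.082  1.5702]
```

View pics/pre_s.png

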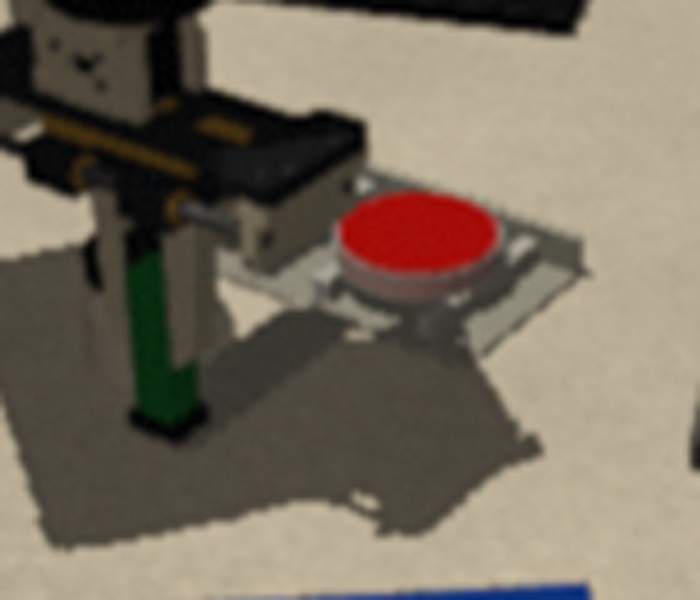

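View pics/pre_t.png

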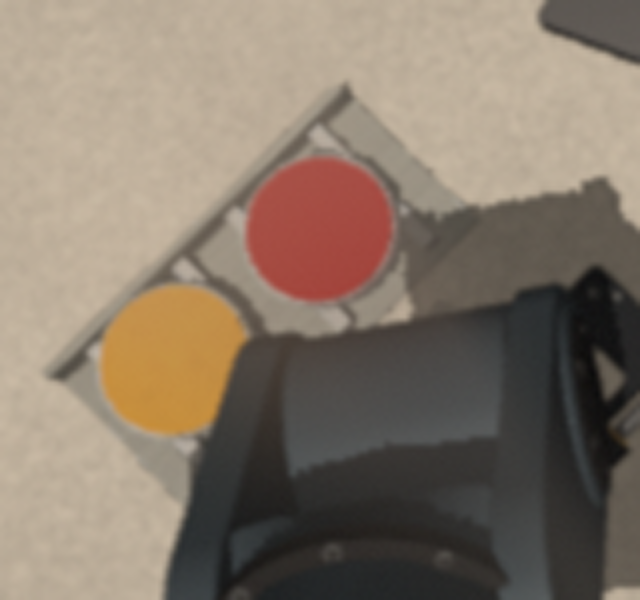

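Run:
```python
from h import *
s=pickle.load(open("side2.pkl","rb"))
w=np.radians(48.3);ex=np.array([np.cos(w),np.sin(w)]);ey=np.array([-ex[1],ex[0]]);p=np.array([429.8,135.35])
u0,v0,k=230,180,8
im=cv2.resize(s["image"][180:245,230:325,::-1],None,fx=k,fy=k,interpolation=cv2.INTER_CUBIC);im=cv2.convertScaleAbs(im,alpha=2,beta=0)
for x in(-11,39,80,125):
  for y in(-20,20):
    a=(proj(s,[*(p+x*ex+y*ey),27.2])-[u0,v0])*k+k/2;cv2.circle(im,tuple(int(v) for v in a),3,(255,0,255),-1)
cv2.imwrite("pics/bl.png",im)
```

```text
(no output)
```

View pics/bl.png

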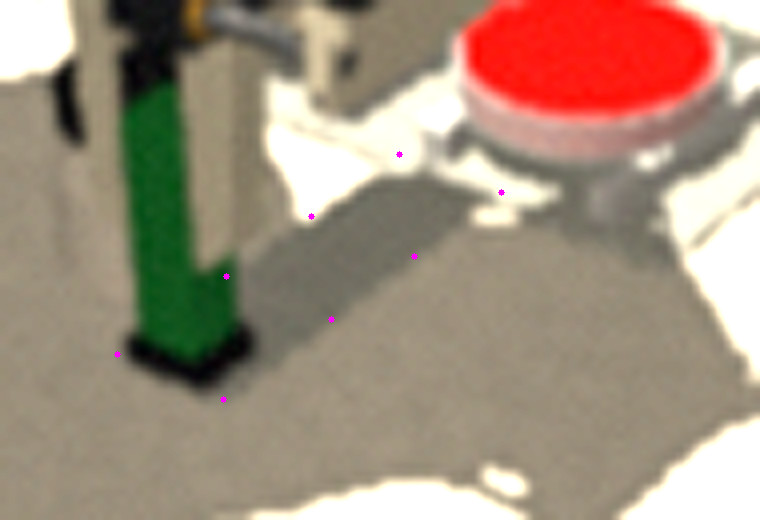

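Run:
```python
from h import *
s=pickle.load(open("side2.pkl","rb"))
w=np.radians(48.3);ex=np.array([np.cos(w),np.sin(w)]);ey=np.array([-ex[1],ex[0]]);p=np.array([429.8,135.35])
u0,v0,k=255,180,12
im=cv2.resize(s["image"][180:230,255:315,::-1],None,fx=k,fy=k,interpolation=cv2.INTER_CUBIC);im=cv2.convertScaleAbs(im,alpha=1.25,beta=0)
for x in(80,125):
  for y in(-20,20):
    a=(proj(s,[*(p+x*ex+y*ey),27.2])-[u0,v0])*k+k/2;cv2.circle(im,tuple(int(v) for v in a),3,(255,0,255),-1)
cv2.imwrite("pics/bl2.png",im)
```

```text
(no output)
```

View pics/bl2.png

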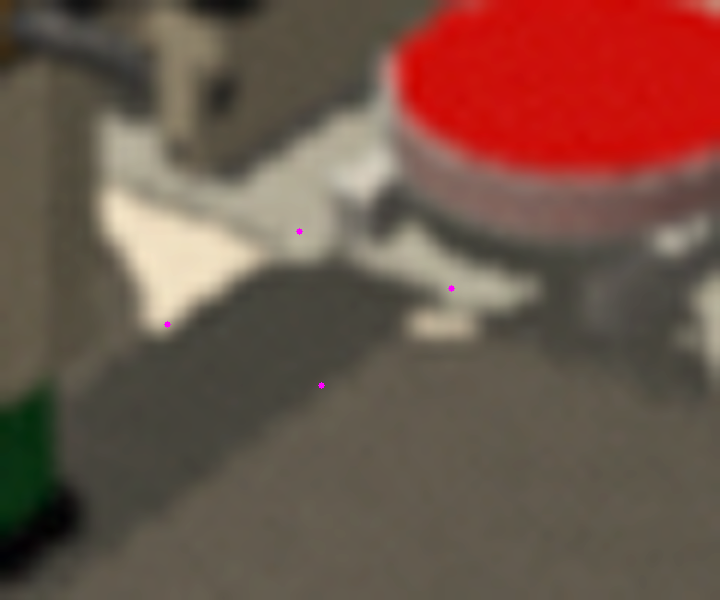

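The blade's edges match the level projection, and its tip is lit and blends into the rack plate. Now lower and enter slowly.

{"op": "servo_tool", "data": {
  "steps": [
    [[0.001,0.002,0.002,0,0.08,0.8,0],[0.001,0.002,0.002,0,0.08,1.57,0],[0.001,0.002,0.002,0,0.08,1.57,0],[0.001,0.002,0.002,0,0.08,1.57,0]]
  ]
}}

```text
t: 9.35
ee_pos: [430.0, 134.5, 52.6]
tool_rot: [-0.0, 0.913, 0.408, -0.001]
ft_force: [1.1, 0.5, -1.8]
grip_width: 21.4
```

```bash
python3 d.py 506 219.3 53.3 48.2
```

```text
t 9.35 p [429.9717 134.5185  52.6414] yaw 48.17 z [-0.0018 -0.0003 -1.    ] F [ 1.1127  0.5363 -1.803 ] w 21.4 q6 0.93
rot [-0.0012  0.0014 -0.0005] cm [11.3877  0.0115 -0.0821]
```

{"op": "servo_tool", "data": {
  "steps": [
    [[0,0.001,0,1,0,-0.1,0],[0,0.001,0,2.3,0,-0.1,0],[0,0.001,0,3.6,0,-0.1,0],[0,0.001,0,4.8,0,-0.1,0],[0,0.001,0,6,0,-0.1,0],[0,0.001,0,6,0,-0.1,0]]
  ]
}}

```text
t: 9.85
ee_pos: [471.9, 180.9, 54.0]
tool_rot: [-0.0, 0.913, 0.408, 0.001]
ft_force: [1.0, -0.4, -1.7]
grip_width: 21.5
```

```bash
python3 - <<'E'
from station import *
from h import *
for n in("top","side"):
    c=camera(n);pickle.dump(c,open(n+"3.pkl","wb"))
crop(c,240,150,340,225,8,"pics/in_s.png")
E
python3 d.py 506 219.3 53.3 48.2
```

```text
t 9.95 p [469.9802 179.4674  53.5291] yaw 48.21 z [-0.0012  0.0004 -1.    ] F [-0.6342 -0.8077 -1.7049] w 21.9 q6 1.0
rot [-0.0012  0.0005  0.0001] cm [5.3703 0.0307 0.0203]
```

View pics/in_s.png

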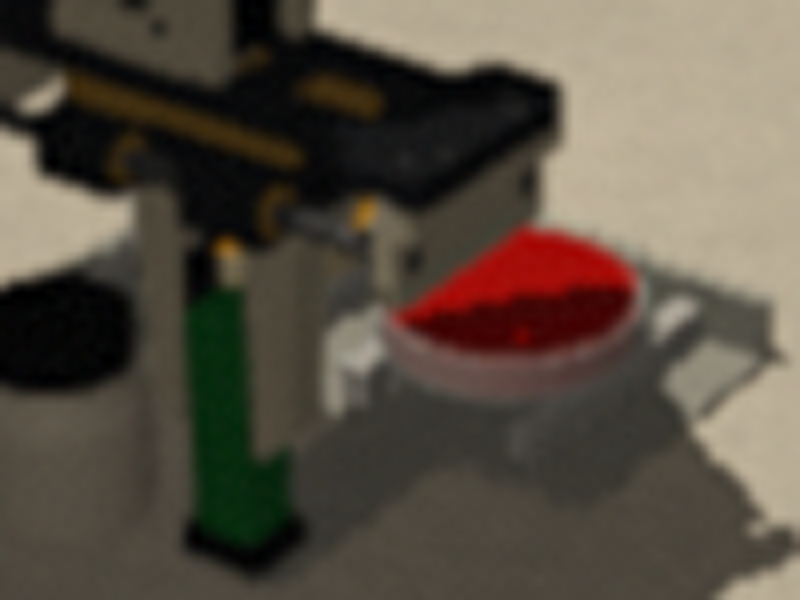

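Blade between the ribs, dish undisturbed, no forces. Continue.

{"op": "servo_tool", "data": {
  "steps": [
    [[0,0,0,1,0,0,0],[0,0,0,2.2,0,0,0],[0,0,0,3.4,0,0,0],[0,0,0,4.5,0,0,0],[0,0,0,5.2,0,0,0],[0,0,0,5.35,0,0,0],[0,0,0,5.35,0,0,0],[0,0,0,5.35,0,0,0]]
  ]
}}

```text
t: 10.62
ee_pos: [505.2, 219.0, 53.4]
tool_rot: [-0.0, 0.913, 0.408, -0.001]
ft_force: [-0.4, -0.2, -1.4]
grip_width: 21.5
```

```bash
python3 d.py 506 219.3 130 48.2
```

```text
t 10.62 p [505.199  219.0405  53.3737] yaw 48.2 z [-0.0019  0.0002 -1.    ] F [-0.3911 -0.1546 -1.4468] w 21.5 q6 1.05
rot [-0.0015  0.0011 -0.    ] cm [ 0.0642  0.0311 -7.6628]
```

{"op": "servo_tool", "data": {
  "steps": [
    [[0,0,0,0.05,0,-0.3,0],[0,0,0,0.05,0,-0.5,0],[0,0,0,0.05,0,-0.7,0],[0,0,0,0.05,0,-0.9,0],[0,0,0,0.05,0,-1.2,0],[0,0,0,0.05,0,-1.6,0],[0,0,0,0.05,0,-2,0],[0,0,0,0.05,0,-2.4,0],[0,0,0,0.05,0,-2.7,0],[0,0,0,0.05,0,-3,0]]
  ]
}}

```text
t: 11.45
ee_pos: [505.6, 219.4, 83.8]
tool_rot: [-0.0, 0.913, 0.408, -0.001]
ft_force: [-0.3, 0.2, -1.2]
grip_width: 21.8
```

```bash
python3 - <<'E'
from station import *
from h import *
for n in("top","side"):
    c=camera(n);pickle.dump(c,open(n+"4.pkl","wb"))
crop(c,240,130,340,225,8,"pics/up_s.png")
c=pickle.load(open("top4.pkl","rb"));crop(c,110,180,270,330,4,"pics/up_t.png")
E
python3 d.py 506 219.3 130 48.2
```

```text
t 11.55 p [505.8396 219.5048  83.9295] yaw 48.2 z [-0.001   0.0004 -1.    ] F [-0.4874  0.0248 -1.5328] w 21.5 q6 1.05
rot [-0.0011  0.0004 -0.    ] cm [-0.0062  0.0208 -4.6071]
```

View pics/up_s.png

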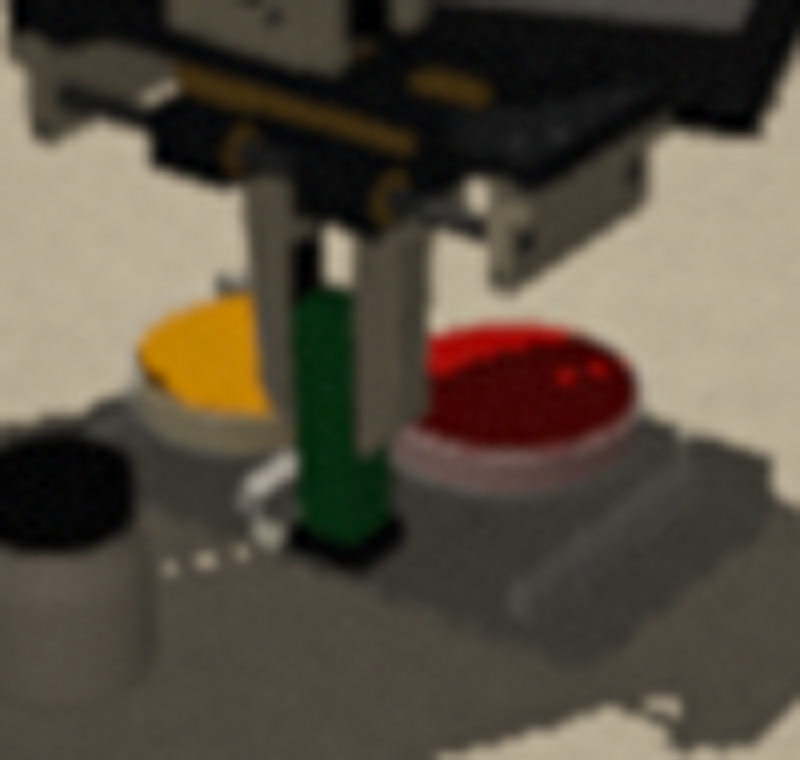

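View pics/up_t.png

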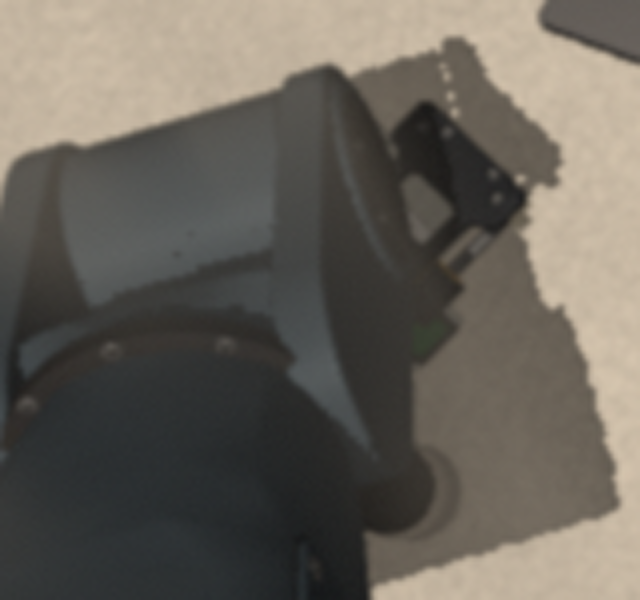

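Dish borne level on the blade. Raise on.

{"op": "servo_tool", "data": {
  "steps": [
    [[0,0,0,0,0,-0.3,0],[0,0,0,0,0,-0.8,0],[0,0,0,0,0,-1.4,0],[0,0,0,0,0,-2,0],[0,0,0,0,0,-2.7,0],[0,0,0,0,0,-3.4,0],[0,0,0,0,0,-4,0],[0,0,0,0,0,-4.4,0],[0,0,0,0,0,-4.6,0],[0,0,0,0,0,-4.6,0]]
  ]
}}

```text
t: 12.38
ee_pos: [506.0, 219.6, 130.4]
tool_rot: [-0.0, 0.913, 0.408, -0.0]
ft_force: [-0.6, 0.7, -2.5]
grip_width: 21.9
```

```bash
python3 d.py 490 180 130 38 470 140 130 24
```

```text
t 12.38 p [505.9972 219.5523 130.3633] yaw 48.2 z [-0.0005  0.0006 -1.    ] F [-0.5646  0.6969 -2.5393] w 21.9 q6 1.05
rot [-0.0008 -0.0001  0.178 ] cm [-4.0148  1.4438  0.0346]
rot [-0.0008  0.      0.4224] cm [-8.3297  2.619   0.033 ]
```

{"op": "servo_tool", "data": {
  "steps": [
    [[0,0,0.01,-0.2,0.1,0,0],[0,0,0.04,-0.8,0.3,0,0],[0,0,0.08,-1.7,0.6,0,0],[0,0,0.14,-2.8,1,0,0],[0,0,0.2,-4,1.3,0,0],[0,0,0.26,-5.2,1.7,0,0],[0,0,0.32,-6.4,2.1,0,0],[0,0,0.37,-7.4,2.4,0,0],[0,0,0.41,-8.1,2.6,0,0],[0,0,0.422,-8.3,2.6,0,0]]
  ]
}}

```text
t: 13.22
ee_pos: [469.3, 139.2, 130.1]
tool_rot: [-0.0, 0.979, 0.206, -0.001]
ft_force: [-0.3, 0.7, -1.4]
grip_width: 22.0
```

```bash
python3 d.py 458 85 130 6 455 30 130 -14
```

```text
t 13.22 p [469.3262 139.1823 130.0961] yaw 23.78 z [-0.0013  0.0003 -1.    ] F [-0.2581  0.6868 -1.4237] w 22.0 q6 1.35
rot [-0.0007  0.0012  0.3103] cm [-3.221   4.5017  0.0093]
rot [-0.0005  0.0013  0.6593] cm [-5.713   9.4139  0.0079]
```

{"op": "servo_tool", "data": {
  "steps": [
    [[0,0,0.02,-0.2,0.3,0,0],[0,0,0.07,-0.7,1,0,0],[0,0,0.14,-1.4,2,0,0],[0,0,0.22,-2.2,3.2,0,0],[0,0,0.31,-3,4.5,0,0],[0,0,0.4,-3.8,5.8,0,0],[0,0,0.49,-4.5,7.1,0,0],[0,0,0.57,-5.1,8.2,0,0],[0,0,0.63,-5.5,9,0,0],[0,0,0.66,-5.7,9.4,0,0]]
  ]
}}

```text
t: 14.05
ee_pos: [455.0, 29.3, 130.0]
tool_rot: [-0.0, 0.992, -0.124, -0.001]
ft_force: [-0.5, -0.4, -2.4]
grip_width: 21.6
```

```bash
python3 d.py 465 -30 130 -32 485 -90 130 -48
```

```text
t 14.05 p [455.0195  29.3094 130.0231] yaw -14.28 z [-0.0014  0.0003 -1.    ] F [-0.4606 -0.3665 -2.4234] w 21.6 q6 1.78
rot [0.0003 0.0014 0.3093] cm [ 2.4301  5.5015 -0.0006]
rot [0.0005 0.0013 0.5885] cm [ 5.8482 10.8229 -0.0049]
```

{"op": "servo_tool", "data": {
  "steps": [
    [[0,0,0.02,0.1,0.3,0,0],[0,0,0.07,0.4,1.1,0,0],[0,0,0.14,0.9,2.3,0,0],[0,0,0.22,1.6,3.8,0,0],[0,0,0.3,2.4,5.4,0,0],[0,0,0.38,3.3,7,0,0],[0,0,0.46,4.2,8.5,0,0],[0,0,0.53,5.1,9.8,0,0],[0,0,0.57,5.6,10.5,0,0],[0,0,0.588,5.8,10.8,0,0]]
  ]
}}

```text
t: 14.88
ee_pos: [485.1, -90.4, 129.9]
tool_rot: [0.0, 0.913, -0.408, -0.001]
ft_force: [-0.8, 0.2, -2.5]
grip_width: 21.9
```

```bash
python3 d.py 520 -150 130 -61.4 548.1 -200.5 130 -61.4
```

```text
t 14.88 p [485.0978 -90.4187 129.8583] yaw -48.1 z [-0.0011  0.0002 -1.    ] F [-0.811   0.191  -2.4761] w 21.9 q6 2.13
rot [0.0008 0.0008 0.2322] cm [ 6.7655  1.3815 -0.0193]
rot [0.0008 0.0008 0.2322] cm [12.4008  2.6628 -0.0235]
```

{"op": "servo_tool", "data": {
  "steps": [
    [[0,0,0.01,0.2,0,0,0],[0,0,0.03,0.8,0.1,0,0],[0,0,0.07,1.7,0.3,0,0],[0,0,0.11,2.9,0.6,0,0],[0,0,0.15,4.1,0.8,0,0],[0,0,0.18,5.2,1,0,0],[0,0,0.21,6.1,1.2,0,0],[0,0,0.232,6.7,1.4,0,0],[0,0,0.232,6.8,1.4,0,0],[0,0,0.232,6.8,1.4,0,0]]
  ]
}}

```text
t: 15.72
ee_pos: [520.0, -150.6, 129.6]
tool_rot: [0.0, 0.86, -0.51, -0.001]
ft_force: [-0.6, 0.1, -2.8]
grip_width: 21.6
```

```bash
python3 - <<'E'
from station import *
from h import *
for n in("top","side"):
    c=camera(n);pickle.dump(c,open(n+"5.pkl","wb"))
crop(c,250,170,410,310,5,"pics/near_s.png")
c=pickle.load(open("top5.pkl","rb"));crop(c,330,170,490,290,5,"pics/near_t.png")
E
python3 d.py 548.1 -200.5 130 -61.4
```

```text
t 15.82 p [ 519.8135 -150.0654  129.7038] yaw -61.36 z [-0.0016  0.0004 -1.    ] F [-0.66   -0.2673 -2.1945] w 21.3 q6 2.27
rot [0.0012 0.0011 0.0008] cm [ 5.7821 -0.0647 -0.0363]
```

View pics/near_s.png

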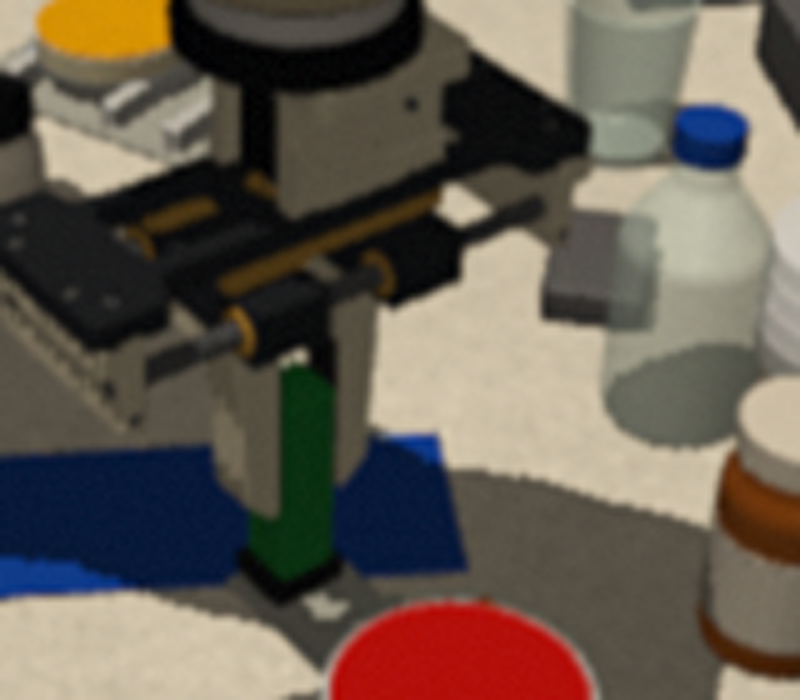

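View pics/near_t.png

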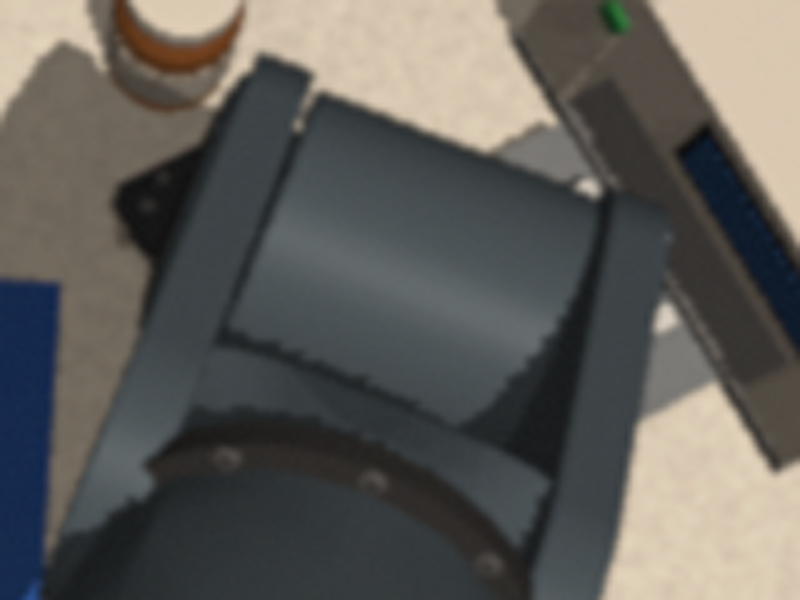

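Run:
```python
from h import *
np.set_printoptions(precision=1,suppress=True)
s0=pickle.load(open("side0.pkl","rb"));s=pickle.load(open("side5.pkl","rb"))
def cen(c,box):
    hsv=cv2.cvtColor(c["image"],cv2.COLOR_RGB2HSV);m=cv2.inRange(hsv,np.array([0,160,60]),np.array([6,255,255]));u0,v0,u1,v1=box;z=np.zeros_like(m);z[v0:v1,u0:u1]=m[v0:v1,u0:u1]
    cs,_=cv2.findContours(z,0,cv2.CHAIN_APPROX_NONE);k=max(cs,key=cv2.contourArea);e=cv2.fitEllipse(k);return e
a=cen(s0,(240,150,350,230));print(a,plane(s0,*a[0],34.5))
e=cen(s,(300,280,400,340));print(e)
p=np.array([519.8,-150.1]);w=np.radians(-61.36);nx=np.array([np.cos(w),np.sin(w)]);ny=np.array([-nx[1],nx[0]])
for z in(102.9,104.4):
    d=plane(s,*e[0],z);r=d[:2]-p;print(d,"along",r@nx,"lat",r@ny)
crop(s,280,230,400,340,6,"pics/near_s2.png")
```

```text
((303.0509948730469, 186.03277587890625), (15.44941234588623, 30.40878677368164), 91.71304321289062) [564.1 286.4  34.5]
((341.5576477050781, 309.2795715332031), (37.404483795166016, 51.12800598144531), 95.85409545898438)
[ 564.1 -230.2  102.9] along 91.54152423567812 lat 0.5260760466034011
[ 563.8 -231.6  104.4] along 92.61083807619578 lat -0.458323121931944
```

View pics/near_s2.png

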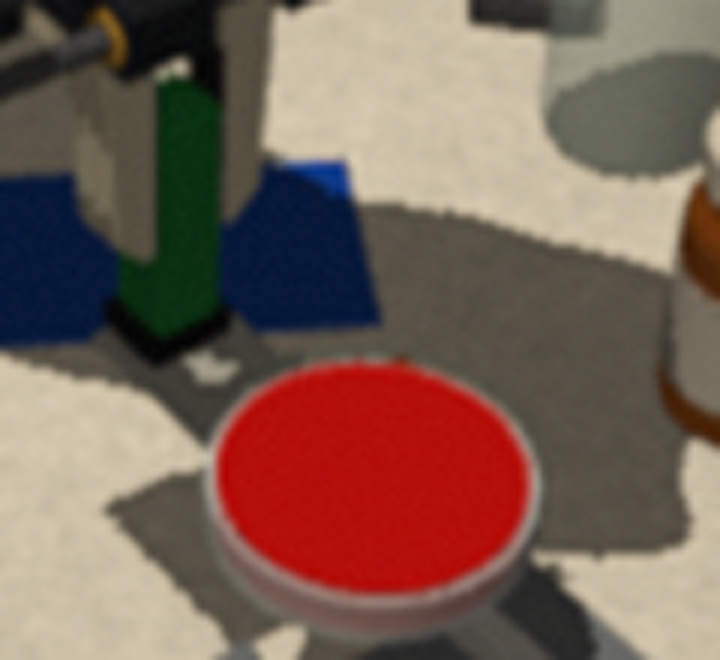

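```bash
python3 d.py 547.9 -199.4 130 -61.4
```

```text
t 15.82 p [ 519.8135 -150.0654  129.7038] yaw -61.36 z [-0.0016  0.0004 -1.    ] F [-0.66   -0.2673 -2.1945] w 21.3 q6 2.27
rot [0.0012 0.0011 0.0008] cm [ 5.676  -0.0999 -0.0362]
```

{"op": "servo_tool", "data": {
  "steps": [
    [[0,0,0,0.2,0,0,0],[0.001,0.001,0,0.8,0,0,0],[0.001,0.001,0,1.6,0,0,0],[0.001,0.001,0,2.5,0,0,0],[0.001,0.001,0,3.5,-0.1,0,0],[0.001,0.001,0,4.4,-0.1,0,0],[0.001,0.001,0,5.1,-0.1,0,0],[0.001,0.001,0,5.5,-0.1,0,0],[0.001,0.001,0,5.7,-0.1,0,0],[0.001,0.001,0,5.7,-0.1,0,0]]
  ]
}}

```text
t: 16.65
ee_pos: [548.1, -199.9, 129.5]
tool_rot: [0.0, 0.86, -0.51, -0.0]
ft_force: [0.1, -0.2, -2.9]
grip_width: 21.6
```

```bash
python3 - <<'E'
from station import *
from h import *
c=camera("side");pickle.dump(c,open("side6.pkl","wb"));crop(c,290,250,410,400,5,"pics/ov_s.png")
E
python3 d.py 547.9 -199.4 90 -61.4
```

```text
t 16.7 p [ 547.9541 -199.6101  129.54  ] yaw -61.36 z [-0.0004  0.0002 -1.    ] F [-0.4397 -0.3705 -2.2959] w 21.8 q6 2.21
rot [0.0003 0.0004 0.0007] cm [-0.0196 -0.0064  3.954 ]
```

View pics/ov_s.png

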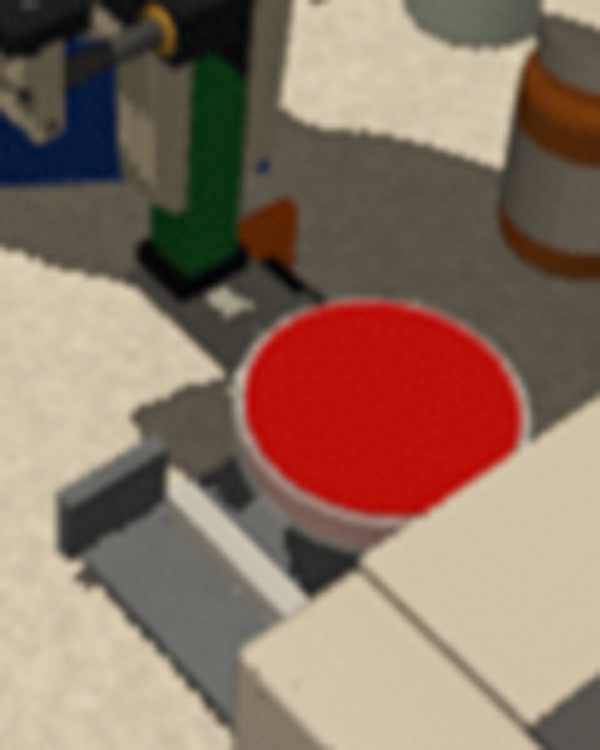

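Dish over the nest. Descend to 6 mm above contact, then slowly.

{"op": "servo_tool", "data": {
  "steps": [
    [[0,0,0,0,0,0.4,0],[0,0,0,0,0,1,0],[0,0,0,0,0,1.7,0],[0,0,0,0,0,2.4,0],[0,0,0,0,0,3.1,0],[0,0,0,0,0,3.7,0],[0,0,0,0,0,4.2,0],[0,0,0,0,0,4.4,0],[0,0,0,0,0,4.5,0],[0,0,0,0,0,4.5,0]]
  ]
}}

```text
t: 17.53
ee_pos: [547.9, -199.6, 84.4]
tool_rot: [0.0, 0.86, -0.51, -0.0]
ft_force: [-0.2, 0.9, -3.1]
grip_width: 21.8
```

```bash
python3 - <<'E'
from station import *
from h import *
np.set_printoptions(precision=1,suppress=True)
c=camera("side");pickle.dump(c,open("side7.pkl","wb"));crop(c,290,270,410,400,5,"pics/ov_s2.png")
E
python3 d.py 547.9 -199.4 71.8 -61.4
```

```text
t 17.58 p [ 548.0385 -199.6622   84.6533] yaw -61.37 z [-0.0002  0.0001 -1.    ] F [-0.6773  0.1326 -1.7454] w 21.8 q6 2.21
rot [0.0001 0.0002 0.0006] cm [-0.0294 -0.0006  1.2853]
```

View pics/ov_s2.png

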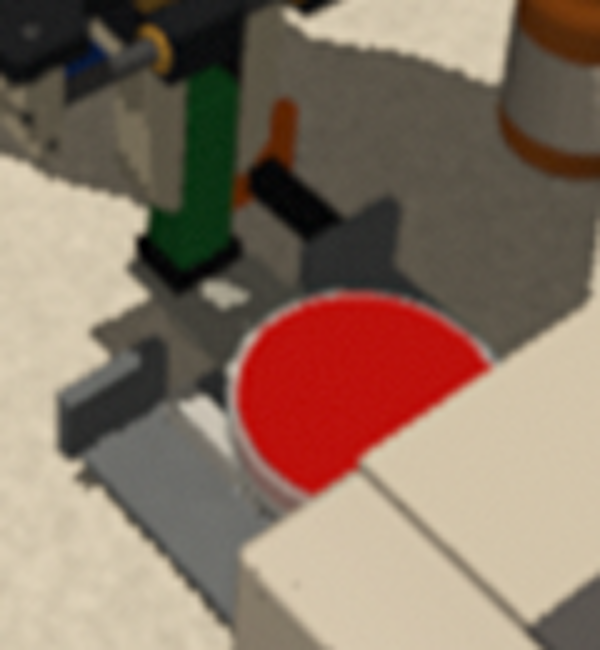

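{"op": "servo_tool", "data": {
  "steps": [
    [[0,0,0,0,0,0.1,0],[0,0,0,0,0,0.25,0],[0,0,0,0,0,0.4,0],[0,0,0,0,0,0.5,0],[0,0,0,0,0,0.6,0],[0,0,0,0,0,0.7,0],[0,0,0,0,0,0.8,0],[0,0,0,0,0,0.9,0],[0,0,0,0,0,1.05,0],[0,0,0,0,0,1.2,0]]
  ]
}}

```text
t: 18.42
ee_pos: [548.1, -199.7, 72.6]
tool_rot: [0.0, 0.86, -0.51, -0.0]
ft_force: [1.2, -0.7, -1.1]
grip_width: 21.8
```

{"op": "servo_tool", "data": {
  "steps": [
    [[0,0,0,0,0,0,0],[0,0,0,0,0,0,0]]
  ]
}}

```text
t: 18.58
ee_pos: [548.0, -199.7, 72.5]
tool_rot: [0.0, 0.86, -0.51, -0.0]
ft_force: [-0.4, -0.1, -0.8]
grip_width: 21.6
```

```bash
python3 - <<'E'
from station import *
from h import *
np.set_printoptions(precision=1,suppress=True)
c=camera("side");pickle.dump(c,open("side8.pkl","wb"));crop(c,290,270,410,400,5,"pics/dn_s.png")
E
python3 d.py 494 -101 71.8 -61.4
```

```text
t 18.63 p [ 548.0713 -199.6874   72.5575] yaw -61.36 z [-0.0001  0.     -1.    ] F [ 0.725   0.4263 -1.4134] w 21.8 q6 2.21
rot [0.0001 0.0001 0.0007] cm [-11.2529   0.0158   0.0768]
```

View pics/dn_s.png

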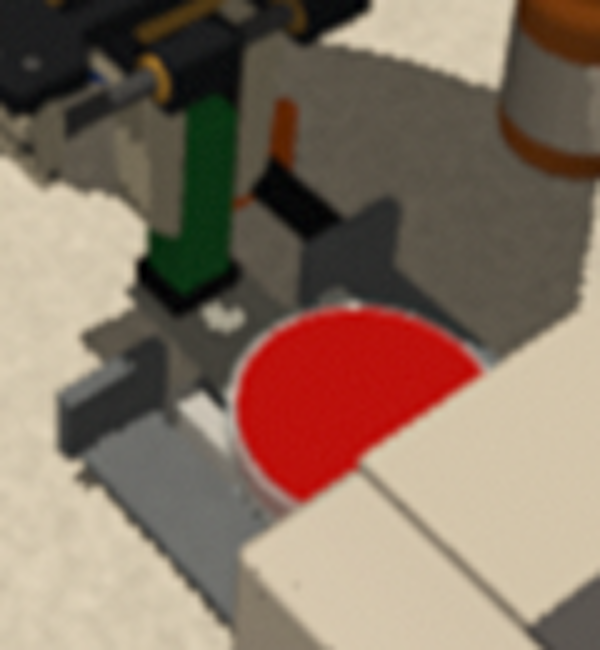

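{"op": "servo_tool", "data": {
  "steps": [
    [[0,0,0,-0.3,0,0,0],[0,0,0,-1,0,0,0],[0,0,0,-2,0,0,0],[0,0,0,-3.3,0,0,0],[0,0,0,-4.8,0,0,0],[0,0,0,-6.3,0,0,0],[0,0,0,-7.8,0,0,0],[0,0,0,-9.3,0,0,0],[0,0,0,-10.8,0,0,0],[0,0,0,-12,0,0,0]]
  ]
}}

```text
t: 19.47
ee_pos: [489.4, -92.8, 72.6]
tool_rot: [0.0, 0.86, -0.51, -0.0]
ft_force: [0.8, -0.0, -2.3]
grip_width: 22.0
```

{"op": "servo_tool", "data": {
  "steps": [
    [[0,0,0,-0.5,0,-1,0],[0,0,0,-0.5,0,-2.5,0],[0,0,0,-0.5,0,-4,0]]
  ]
}}

```text
t: 19.72
ee_pos: [486.7, -87.8, 113.7]
tool_rot: [0.0, 0.86, -0.51, -0.0]
ft_force: [0.4, -0.1, -0.9]
grip_width: 21.7
```

```bash
python3 - <<'E'
from station import *
from h import *
for n in("top","side"):
    c=camera(n);pickle.dump(c,open(n+"9.pkl","wb"));cv2.imwrite(f"pics/{n}9.png",c["image"][:,:,::-1])
E
python3 d.py 439.5 -10.4 100 -5.5
```

```text
t 19.82 p [488.3458 -88.6013 115.1218] yaw -61.32 z [ 0.0038 -0.001  -1.    ] F [ 0.0541  0.3127 -0.7799] w 22.1 q6 2.37
rot [-0.0013 -0.0039 -0.9742] cm [-9.209   0.536   1.4859]
```

View pics/side9.png

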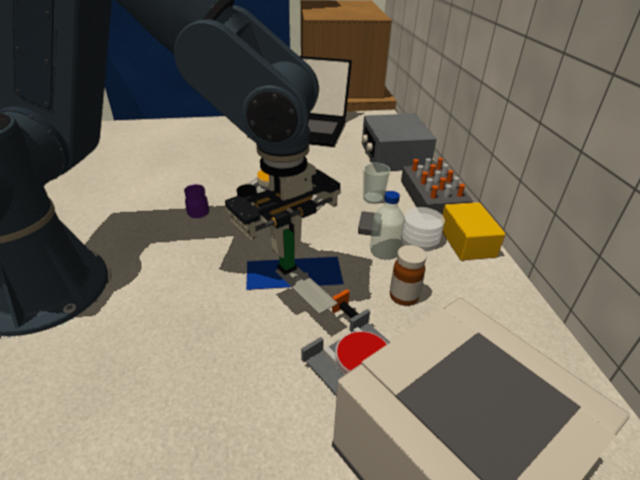

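View pics/top9.png

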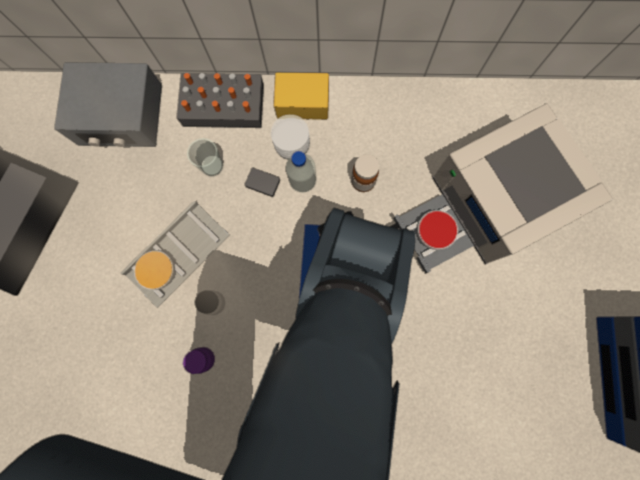

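Run:
```python
from h import *
np.set_printoptions(precision=1,suppress=True)
t=pickle.load(open("top9.pkl","rb"))
hsv=cv2.cvtColor(t["image"],cv2.COLOR_RGB2HSV);m=cv2.inRange(hsv,np.array([0,160,60]),np.array([6,255,255]));m[:,:405]=0
cs,_=cv2.findContours(m,0,cv2.CHAIN_APPROX_NONE);k=max(cs,key=cv2.contourArea);e=cv2.fitEllipse(k);print(e,plane(t,*e[0],51.6))
crop(t,380,170,500,280,6,"pics/nest_t.png")
```

```text
((437.6844787597656, 229.13076782226562), (34.26583480834961, 35.76429748535156), 115.02351379394531) [ 593.1 -279.1   51.6]
```

View pics/nest_t.png

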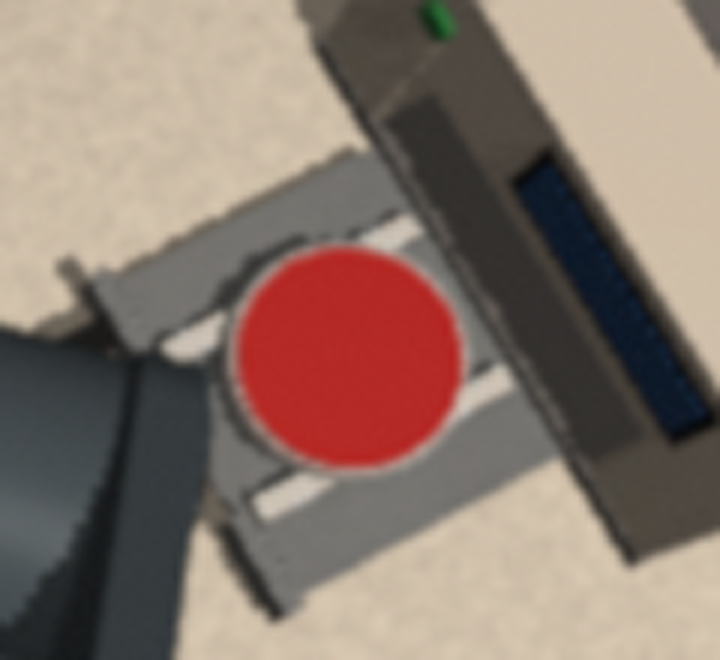

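Dish is 1 mm off the nest centre. Lay the lifter back.

```bash
python3 d.py 449 -13.5 65 -3
```

```text
t 19.82 p [488.3458 -88.6013 115.1218] yaw -61.32 z [ 0.0038 -0.001  -1.    ] F [ 0.0541  0.3127 -0.7799] w 22.1 q6 2.37
rot [-0.0012 -0.0039 -1.0178] cm [-8.4904 -0.1387  4.9898]
```

{"op": "servo_tool", "data": {
  "steps": [
    [[0,-0.004,-0.08,-1,0,0,0],[0,-0.004,-0.18,-2,0,0.2,0],[0,-0.004,-0.28,-3,0,0.6,0],[0,-0.004,-0.38,-4,0,1,0],[0,-0.004,-0.48,-5,0,1.6,0],[0,-0.004,-0.58,-6,0,2.2,0],[0,-0.004,-0.7,-7,0,2.9,0],[0,-0.004,-0.82,-7.8,-0.1,3.6,0],[0,-0.004,-0.92,-8.3,-0.1,4.3,0],[0,-0.004,-1.018,-8.5,-0.1,4.8,0]]
  ]
}}

```text
t: 20.65
ee_pos: [447.8, -13.0, 66.0]
tool_rot: [-0.001, 1.0, -0.023, -0.0]
ft_force: [0.2, -0.1, -0.1]
grip_width: 21.8
```

{"op": "servo_tool", "data": {
  "steps": [
    [[0,0,0,0,0,0,0],[0,0,0,0,0,0,0],[0,0,0,0,0,0,0]]
  ]
}}

```text
t: 20.9
ee_pos: [447.9, -13.1, 66.1]
tool_rot: [-0.001, 1.0, -0.025, -0.0]
ft_force: [0.4, 0.2, -1.3]
grip_width: 21.7
```

```bash
python3 d.py 449 -13.5 47.5 -3
```

```text
t 20.9 p [447.9112 -13.1185  66.1023] yaw -2.86 z [-0.0004  0.0012 -1.    ] F [ 0.3611  0.1834 -1.3261] w 21.7 q6 1.49
rot [-0.0011  0.0004  0.0025] cm [0.1114 0.0348 1.8601]
```

{"op": "servo_tool", "data": {
  "steps": [
    [[-0.001,0,0.002,0.1,0,0.6,0],[-0.001,0,0.002,0.1,0,1.1,0],[-0.001,0,0.002,0.1,0,1.5,0],[-0.001,0,0.002,0.1,0,1.75,0],[-0.001,0,0.002,0.1,0,1.83,0],[-0.001,0,0.002,0.1,0,1.83,0],[-0.001,0,0.002,0.1,0,1.83,0]]
  ]
}}

```text
t: 21.48
ee_pos: [448.9, -13.1, 47.8]
tool_rot: [-0.0, 1.0, -0.026, -0.0]
ft_force: [-2.3, 0.4, 3.2]
grip_width: 21.4
```

```bash
python3 d.py 449 -13.5 47.5 -3
```

```text
t 21.48 p [448.851  -13.1353  47.8332] yaw -2.99 z [-0.0005  0.0002 -1.    ] F [-2.3311  0.424   3.1601] w 21.4 q6 1.49
rot [-0.0002  0.0005  0.0002] cm [0.0168 0.0356 0.0333]
```

Touching the mat (Fz up to 3 N). Release and rise.

{"op": "servo_tool", "data": {
  "steps": [
    [[0,0,0,0,0,0,50],[0,0,0,0,0,0,50],[0,0,0,0,0,0,50],[0,0,0,0,0,0,50],[0,0,0,0,0,0,50],[0,0,0,0,0,-3,50],[0,0,0,0,0,-7,50],[0,0,0,0,0,-11,50],[0,0,0,0,0,-15,0],[0,0,0,0,0,-15,0]]
  ]
}}

```text
t: 22.32
ee_pos: [451.9, -13.5, 204.5]
tool_rot: [0.0, 1.0, -0.026, 0.005]
ft_force: [0.4, -1.1, 0.8]
grip_width: 37.5
```

```bash
python3 - <<'E'
from station import *
from h import *
c=camera("side");pickle.dump(c,open("side10.pkl","wb"));crop(c,220,150,420,320,4,"pics/mat_s.png")
E
python3 d.py 560 -105 197 28.6 560 -105 197 -61.4 560 -105 197 -151.4
```

```text
t 22.37 p [450.7152 -13.3885 201.3008] yaw -2.99 z [ 0.0066 -0.0008 -1.    ] F [-0.1198 -0.3222 -0.3286] w 33.7 q6 1.49
rot [ 0.0023 -0.0064 -0.5513] cm [11.3879  8.579   0.5099]
rot [-0.003  -0.0063  1.0195] cm [11.3879  8.579   0.5099]
rot [-0.0085 -0.003   2.5903] cm [11.3879  8.579   0.5099]
```

View pics/mat_s.png

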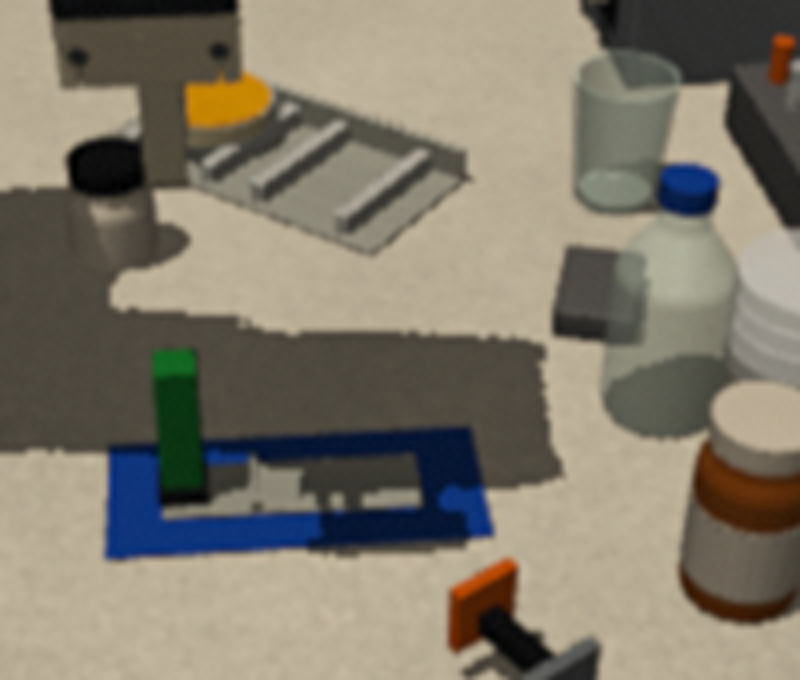

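Lifter flat on the mat, pot upright. Next the orange plate: fingers shut, approach from in front.

```bash
python3 d.py 556 -102 160 -61.4
```

```text
t 22.37 p [450.7152 -13.3885 201.3008] yaw -2.99 z [ 0.0066 -0.0008 -1.    ] F [-0.1198 -0.3222 -0.3286] w 33.7 q6 1.49
rot [-0.003  -0.0063  1.0195] cm [10.9481  8.2986  4.2069]
```

{"op": "servo_tool", "data": {
  "steps": [
    [[0,-0.006,0.1,1.1,0.8,0,0],[0,-0.006,0.22,2.5,1.9,0,0],[0,-0.006,0.34,4,3,0,0],[0,-0.006,0.46,5.5,4.1,0.5,0],[0,-0.006,0.58,7,5.2,1,0],[0,-0.006,0.7,8.3,6.3,2,0],[0,-0.006,0.82,9.6,7.2,3,0],[0,-0.006,0.94,10.9,8.3,4,0],[0,-0.006,1.02,10.9,8.3,4.2,0],[0,-0.006,1.02,10.9,8.3,4.2,0]]
  ]
}}

```text
t: 23.2
ee_pos: [554.8, -102.2, 157.7]
tool_rot: [-0.001, 0.859, -0.513, -0.002]
ft_force: [-0.3, -0.3, -0.8]
grip_width: 0.3
```

{"op": "servo_tool", "data": {
  "steps": [
    [[0,0.1,0,0,0,0,0],[0,0.2,0,0,0,0,0],[0,0.2,0,0,0,0,0],[0,0.2,0,0,0,0,0]]
  ]
}}

```text
t: 23.53
ee_pos: [554.1, -101.1, 157.4]
tool_rot: [0.05, 0.856, -0.509, 0.083]
ft_force: [0.3, -0.4, 0.2]
grip_width: 0.6
```

```bash
python3 d.py 559.2 -107.9 36 -61.4
```

```text
t 23.53 p [ 554.117  -101.1079  157.4489] yaw -61.44 z [ 0.091  -0.1698 -0.9813] F [ 0.312  -0.4289  0.2418] w 0.6 q6 2.57
rot [ 0.0013 -0.1939 -0.0008] cm [-1.5163 -0.1369 12.0789]
```

{"op": "servo_tool", "data": {
  "steps": [
    [[0,0,0,-0.4,0,3,0],[0,0,0,-0.8,-0.1,6,0],[0,0,0,-1.1,-0.1,9,0],[0,0,0,-1.4,-0.1,11,0],[0,0,0,-1.5,-0.1,12.1,0],[0,0,0,-1.5,-0.1,12.1,0],[0,0,0,-1.5,-0.1,12.1,0]]
  ]
}}

```text
t: 24.12
ee_pos: [559.3, -108.6, 36.2]
tool_rot: [0.05, 0.856, -0.509, 0.083]
ft_force: [0.6, 0.0, -0.5]
grip_width: 0.4
```

```bash
python3 - <<'E'
from station import *
from h import *
c=camera("side");pickle.dump(c,open("side11.pkl","wb"));crop(c,270,210,420,390,4,"pics/push_s.png")
E
python3 d.py 577 -140.5 36 -61.4 580.7 -147.4 36 -61.4
```

```text
t 24.17 p [ 559.7506 -108.5818   36.952 ] yaw -61.45 z [ 0.0921 -0.1697 -0.9812] F [-0.2979  0.3892  0.8149] w -0.1 q6 2.64
rot [ 0.0003 -0.1943 -0.0009] cm [3.5414 0.0101 0.7941]
rot [ 0.0003 -0.1943 -0.0009] cm [4.3096 0.0148 0.9453]
```

View pics/push_s.png

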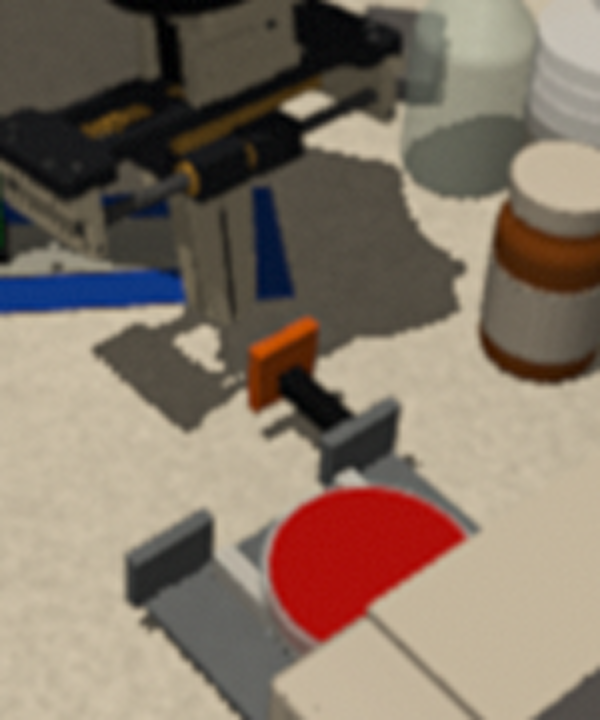

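{"op": "servo_tool", "data": {
  "steps": [
    [[0,0,0,0.5,0,0.1,0],[0,0,0,1.2,0,0.24,0],[0,0,0,1.9,0,0.38,0],[0,0,0,2.4,0,0.48,0],[0,0,0,2.8,0,0.56,0],[0,0,0,3.1,0,0.62,0],[0,0,0,3.4,0,0.68,0],[0,0,0,3.8,0,0.76,0],[0,0,0,4.2,0,0.84,0],[0,0,0,4.7,0,0.94,0]]
  ]
}}

```text
t: 25.0
ee_pos: [582.8, -150.8, 36.8]
tool_rot: [0.05, 0.856, -0.508, 0.083]
ft_force: [-0.5, 2.8, 1.2]
grip_width: 0.2
```

```bash
python3 d.py 622 -223 36 -61.4
```

```text
t 25.0 p [ 582.7843 -150.7588   36.7679] yaw -61.43 z [ 0.092  -0.1696 -0.9812] F [-0.494   2.7576  1.2215] w 0.2 q6 2.55
rot [ 0.0004 -0.1941 -0.0006] cm [8.0507 0.0098 1.6609]
```

{"op": "servo_tool", "data": {
  "steps": [
    [[0,0,0,0.5,0,0.1,0],[0,0,0,1.2,0,0.24,0],[0,0,0,2,0,0.4,0],[0,0,0,2.8,0,0.56,0],[0,0,0,3.6,0,0.72,0],[0,0,0,4.4,0,0.88,0],[0,0,0,5.2,0,1.04,0],[0,0,0,6,0,1.2,0],[0,0,0,6.8,0,1.36,0],[0,0,0,7.5,0,1.5,0]]
  ]
}}

```text
t: 25.83
ee_pos: [619.8, -218.7, 36.5]
tool_rot: [0.05, 0.856, -0.508, 0.083]
ft_force: [0.2, 3.1, 0.7]
grip_width: 0.3
```

```bash
python3 - <<'E'
from station import *
from h import *
for n in("top","side"):
    c=camera(n);pickle.dump(c,open(n+"12.pkl","wb"))
crop(c,270,230,430,400,4,"pics/push2_s.png")
E
python3 d.py 642 -260 36 -61.4
```

```text
t 25.93 p [ 619.7432 -219.2146   36.5215] yaw -61.47 z [ 0.0922 -0.1701 -0.9811] F [-0.3717  0.6731 -0.6944] w 0.6 q6 2.43
rot [ 0.0004 -0.1947 -0.0013] cm [ 4.5484 -0.008   0.9503]
```

View pics/push2_s.png

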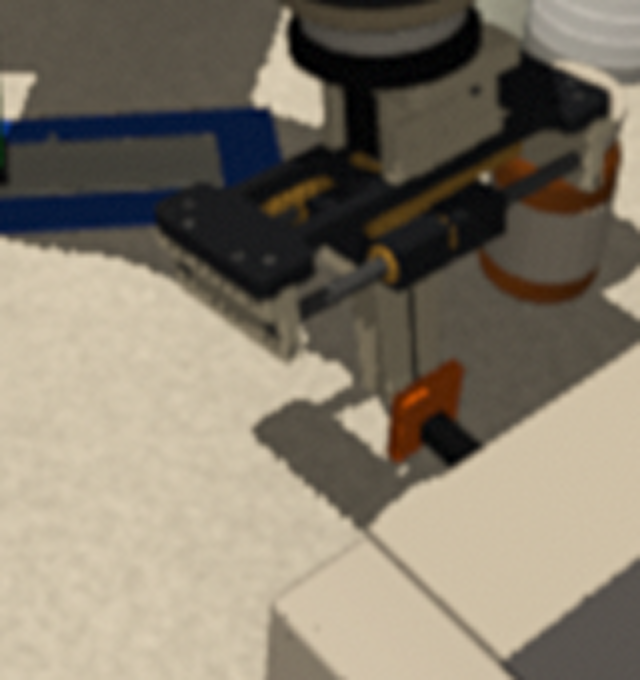

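{"op": "servo_tool", "data": {
  "steps": [
    [[0,0,0,0.4,0,0.08,0],[0,0,0,0.9,0,0.18,0],[0,0,0,1.4,0,0.28,0],[0,0,0,1.8,0,0.36,0],[0,0,0,2.2,0,0.44,0],[0,0,0,2.5,0,0.5,0],[0,0,0,2.8,0,0.56,0]]
  ]
}}

```text
t: 26.52
ee_pos: [633.6, -244.5, 36.4]
tool_rot: [0.05, 0.855, -0.509, 0.084]
ft_force: [-0.5, 2.0, -0.7]
grip_width: 0.8
```

{"op": "servo_tool", "data": {
  "steps": [
    [[0,0,0,0.3,0,0.06,0],[0,0,0,0.6,0,0.12,0],[0,0,0,0.9,0,0.18,0]]
  ]
}}

```text
t: 26.77
ee_pos: [636.8, -250.3, 36.2]
tool_rot: [0.049, 0.855, -0.509, 0.081]
ft_force: [-16.0, 34.3, 22.7]
grip_width: 0.3
```

{"op": "servo_tool", "data": {
  "steps": [
    [[0,0,0,0.3,0,0.06,0],[0,0,0,0.6,0,0.12,0]]
  ]
}}

```text
t: 26.93
ee_pos: [637.0, -250.5, 36.1]
tool_rot: [0.048, 0.856, -0.51, 0.075]
ft_force: [-29.5, 53.5, 41.0]
grip_width: 0.4
```

{"op": "servo_tool", "data": {
  "steps": [
    [[0,0,0,0.3,0,0.06,0],[0,0,0,0.6,0,0.12,0]]
  ]
}}

```text
t: 27.1
ee_pos: [637.0, -250.5, 36.0]
tool_rot: [0.047, 0.856, -0.51, 0.069]
ft_force: [-29.2, 53.5, 41.1]
grip_width: 0.0
```

A stop was reached; back off at once and look.

{"op": "servo_tool", "data": {
  "steps": [
    [[0,0.02,0,-0.5,0,-0.1,0],[0,0.03,0,-1.5,0,-0.3,0],[0,0.03,0,-3,0,-0.6,0],[0,0.03,0,-4.5,0,-0.9,0],[0,0.03,0,-6,0,-1.2,0],[0,0.03,0,-6,0,-1.2,0]]
  ]
}}

```text
t: 27.6
ee_pos: [607.1, -195.2, 37.9]
tool_rot: [0.054, 0.855, -0.509, 0.081]
ft_force: [0.5, -0.3, -0.2]
grip_width: 0.6
```

```bash
python3 - <<'E'
from station import *
from h import *
for n in("top","side"):
    c=camera(n);pickle.dump(c,open(n+"13.pkl","wb"))
crop(c,270,230,430,400,4,"pics/sh_s.png")
E
python3 d.py 600 -180 200 -61.4
```

```text
t 27.7 p [ 608.4116 -197.0448   38.2738] yaw -61.5 z [ 0.0854 -0.1764 -0.9806] F [ 0.0066  0.2355 -0.1167] w 0.6 q6 2.48
rot [ 0.0093 -0.197  -0.0026] cm [  1.3034   0.0742 -16.2315]
```

View pics/sh_s.png

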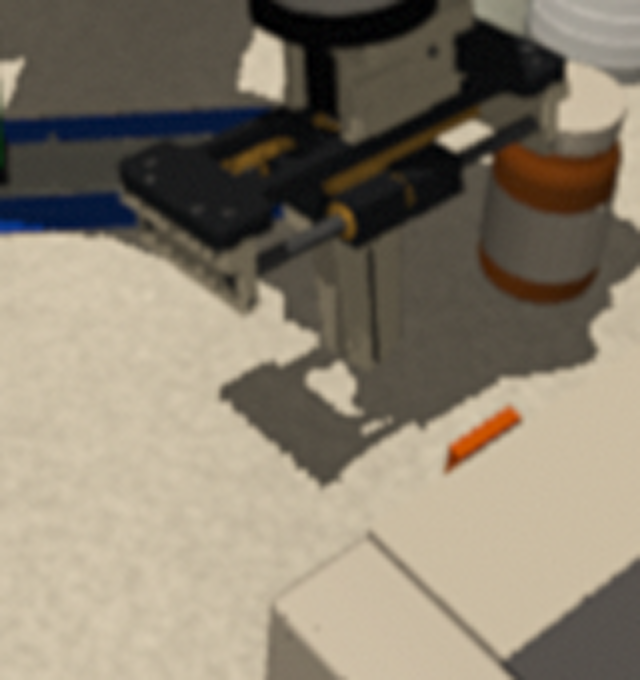

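{"op": "servo_tool", "data": {
  "steps": [
    [[0,-0.05,0,0.2,0,-3,0],[0,-0.1,0,0.5,0,-6,0],[0,-0.15,0,0.8,0,-9,0],[0,-0.197,0,1,0,-12,0],[0,-0.197,0,1.2,0,-15,0],[0,-0.197,0,1.3,0,-16.2,0],[0,-0.197,0,1.3,0,-16.2,0]]
  ]
}}

```text
t: 28.28
ee_pos: [602.1, -180.8, 202.6]
tool_rot: [0.003, 0.859, -0.512, 0.001]
ft_force: [1.1, 0.4, -0.2]
grip_width: 0.7
```

```bash
python3 d.py 380 -250 240 -61.4
```

```text
t 28.28 p [ 602.0765 -180.7979  202.6107] yaw -61.62 z [-0.0026 -0.0065 -1.    ] F [ 1.1261  0.4334 -0.2214] w 0.7 q6 2.29
rot [ 0.0054 -0.0045 -0.0039] cm [-4.4488 22.8483 -3.6347]
```

{"op": "servo_tool", "data": {
  "steps": [
    [[0,0,0,-0.6,3.3,-0.5,0],[0,0,0,-1.3,6.6,-1,0],[0,0,0,-2,10,-1.5,0],[0,0,0,-2.6,13,-2,0],[0,0,0,-3.2,16,-2.5,0],[0,0,0,-3.8,19,-3,0],[0,0,0,-4.4,22,-3.5,0],[0,0,0,-4.4,22.8,-3.6,0],[0,0,0,-4.4,22.8,-3.6,0],[0,0,0,-4.4,22.8,-3.6,0]]
  ]
}}

```text
t: 29.12
ee_pos: [380.9, -250.4, 238.8]
tool_rot: [0.003, 0.859, -0.513, 0.0]
ft_force: [0.3, -0.5, 0.0]
grip_width: 0.4
```

Run:
```python
from station import *
from h import *
for n in("top","side"):
    c=camera(n);pickle.dump(c,open(n+"14.pkl","wb"));cv2.imwrite(f"pics/{n}14.png",c["image"][:,:,::-1])
t=pickle.load(open("top14.pkl","rb"));crop(t,360,150,520,290,5,"pics/fin_t.png")
```

```text
(no output)
```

View pics/top14.png

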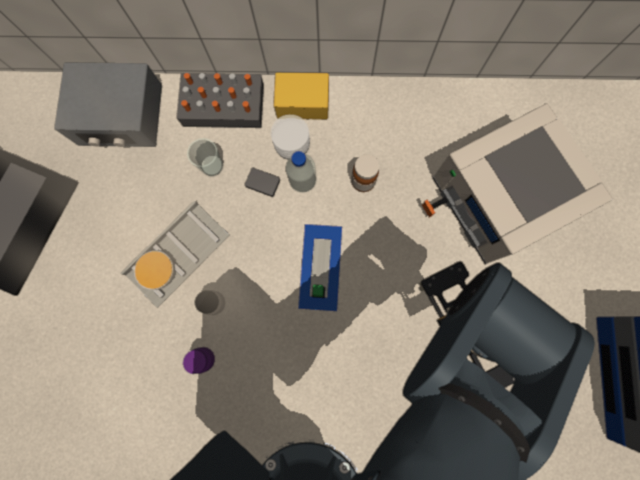

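View pics/fin_t.png

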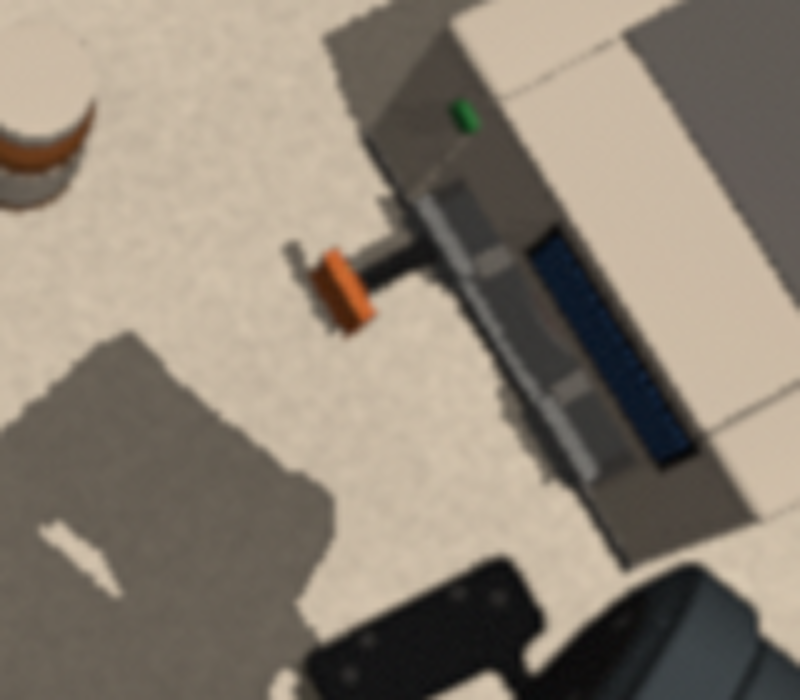

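View pics/side14.png

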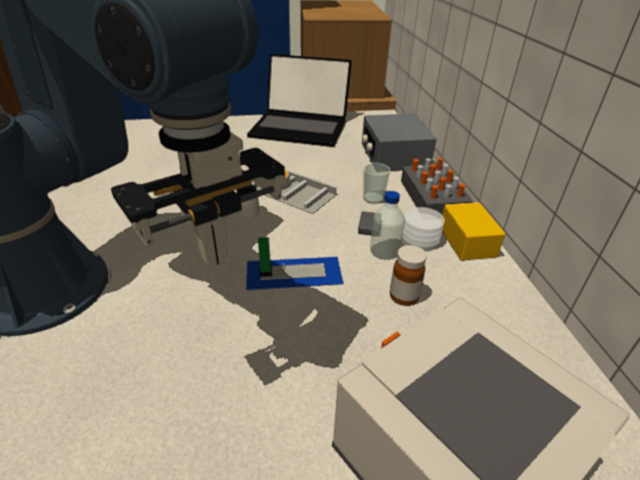

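Run:
```python
from h import *
np.set_printoptions(precision=1,suppress=True)
w=np.radians(-61.4);nx=np.array([np.cos(w),np.sin(w)])
def cen(f,box):
    c=pickle.load(open(f,"rb"));hsv=cv2.cvtColor(c["image"],cv2.COLOR_RGB2HSV);m=cv2.inRange(hsv,np.array([3,150,80]),np.array([14,255,255]));u0,v0,u1,v1=box;z=np.zeros_like(m);z[v0:v1,u0:u1]=m[v0:v1,u0:u1]
    M=cv2.moments(z,True);u,v=M["m10"]/M["m00"],M["m01"]/M["m00"];print(f,u,v,M["m00"],plane(c,u,v,55));return plane(c,u,v,55)
a=cen("top0.pkl",(370,215,400,245));b=cen("top14.pkl",(415,190,445,225));print((b-a)[:2]@nx,b-a)
t=pickle.load(open("top14.pkl","rb"));s=pickle.load(open("side14.pkl","rb"))
for u,v,z in((418,190,48),(598,478,48),(435,255,48)): 
    pass
cl=[plane(t,360+x/5,150+y/5,48) for x,y in((420,197),(590,480))];print("cheek top front",cl)
f=np.array([628.7,-342.5]);print([(p[:2]-f)@nx for p in cl])
for n,u,v,z in(("amber",365.5,166.5,110),):print(n,plane(t,u,v,z))
T=[(285,215)]
crop(t,285,215,360,320,5,"pics/fmat.png");crop(s,220,150,350,300,5,"pics/fs.png")
for n in("top","side"):
    A=pickle.load(open(n+"0.pkl","rb"))["image"].astype(int);B=pickle.load(open(n+"14.pkl","rb"))["image"].astype(int)
    d=(np.abs(A-B).max(2)>40).astype(np.uint8)*255;cv2.imwrite(f"pics/diff_{n}.png",d)
```

```text
top0.pkl 380.109375 233.015625 64.0 [ 580.2 -149.5   55. ]
top14.pkl 429.24242424242425 207.1060606060606 66.0 [ 642.9 -260.3   55. ]
127.24352462230047 [  62.6 -110.8    0. ]
cheek top front [array([ 687.5, -296.4,   48. ]), array([ 557.5, -368.9,   48. ])]
[np.float64(-12.380294694441664), np.float64(-10.918115413283306)]
amber [ 716.5 -111.   110. ]
```

View pics/fmat.png

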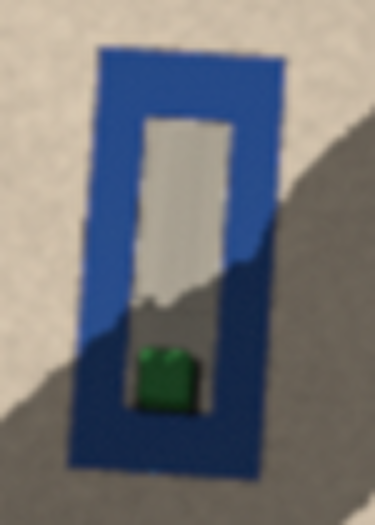

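View pics/diff_top.png

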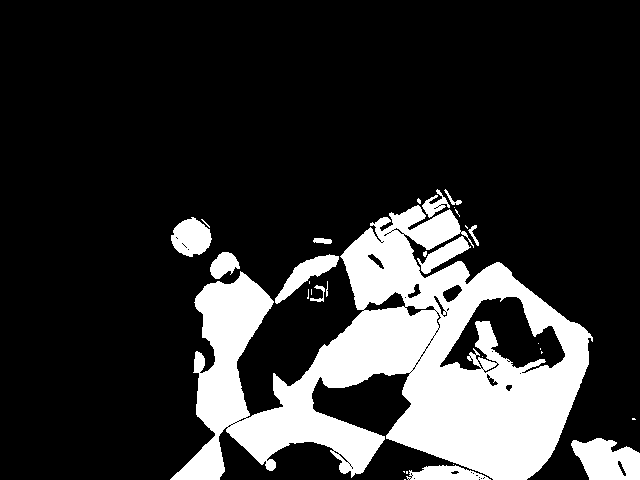

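Run:
```python
from station import *
from h import *
np.set_printoptions(precision=1,suppress=True)
t=pickle.load(open("top14.pkl","rb"))
B=[plane(t,285+x/5,215+y/5,6) for x,y in((146,119),(234,124),(210,413),(124,408))];print("blade centre",np.mean(B,0))
print("red px near slot",[(i,plane(t,360+545/5,150+325/5,51)) for i in[0]])
o=get_obs();print(o["t"],o["ee_pos"],o["ft_force"]);print(sign_off())
```

```text
blade centre [503.9 -17.4   6. ]
red px near slot [(0, array([ 627.6, -350.4,   51. ]))]
29.2167 [ 381.4 -250.   238.8] [-0.4 -0.1  0.3]
the job is handed in; nothing more can be done
None
```

The red dish is in the shut drawer and the lifter is back on the blue mat. I handed the job in at 29.2 s; no verdict is reported.

**What I did:** I set the white pot aside upright and took the lifter by its post. I slid the blade under the red dish, carried it level and set it on the drawer ribs. I then drew the blade out, laid the lifter down and pushed the drawer shut by its orange plate.

**Last checks:**
- **Dish:** about 1 mm from the nest's centre before the push. I could not measure it again inside the reader.
- **Drawer:** about 127 mm of travel measured on the plate, ending at a hard stop. The cheeks measure about 11–12 mm ahead of the reader's face, a 3–4 mm gap behind them. I judged it shut from the hard stop and could not read the joint itself.
- **Push force:** it peaked near 73 N at the stop, more than I intended but under the 120 N wrist limit. I believe the fingers bore it rather than the gripper's body, but I could not confirm that.
- **Lifter:** its blade centre is about 3 mm from the mat's centre, and it looks flat in both views.
- **Pot, yellow dish and bystanders:** the pot was upright when last seen clearly, just after the lifter was laid down. The last top view shows it in the same place. Comparing first and last top views shows no change at the yellow dish or the bystanders.
- **Robot:** clear of everything.

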